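Gauge a blind socket and fit the dowel that comes level

ROBOT

A 7-joint arm with a two-finger parallel gripper is mounted at the origin on a cart in front of the work surface, level with it; the furniture and walls round the work are solid. World frame = base frame: x ahead of the robot, y to its left, z up, the work surface at z = 0. Lengths are in m, angles in rad, forces in N, time in s.
With the tool pointing down it reaches from about 0.4 to 0.85 m from the base axis. Payload 4.5 kg.
Tool frame: the origin (TCP) lies on the centre line of the jaws, within the pads' length; the fingertips stand 11 mm ahead of it and the grasp point (between the pads) lies 8 mm behind it; z points along the fingers, x is the direction in which the jaws open and shut, and the axes are right-handed (so a half turn about z gives the same grasp; the last joint's range is limited). The gripper opens to 88 mm and grips with 3 to 60 N. Pads are 18 mm wide; open, the fingers measure 123 mm over their backs; the gripper's body (75 mm by 187 mm) begins 45 mm behind the grasp point.
Start: joints at [1.341, 0.689, -0.195, 1.565, 0.157, 0.902, -0.215], TCP at [0.163, -0.603, 0.25] pointing down, gripper open.
Joint ranges: [-3.01, 3.01], [-0.46, 2.08], [-1.47, 1.51], [0.13, 2.56], [-1, 4.14], [0.04, 2.09], [-2.66, 2.66]. Speed limits (rad/s): [2.57, 2.57, 3.14, 3.14, 3.14, 3.14, 3.14].

INTERFACE

Orientations are given as a unit quaternion [x, y, z, w].
In Python, from plant import r, vision, order, nets gives the robot as it stands.
- The arm moves only by the tool send_rows, never from a script. Its argument "series" is a list of rows, each an object with "delta_pos": the shift along the tool's x, y, z in cm, a list of three; "turn": the turn about the tool's z in degrees; "jaw": the closure, from 0 (fully open) to 1 (shut). In form: [{"delta_pos": [x, y, z], "turn": turn, "jaw": jaw}, ...]. A call has 1 to 8 rows; each row is the pose to reach, as a shift and turn from the pose commanded when the call began, along the tool's axes at that moment; what a row does not reach only later rows make up. A row lasts 1/12 s, in which the tool goes at most 41.7 mm and 7.16 degrees, less where a joint would pass 70% of its speed; a pose out of reach is approached as far as the arm can. A call with a gripper value outside its range is refused whole. The fingers move at their own pace and stop on an object; "force" is the grip in N (left out, the last holds). Time passes only in rows, so rows that repeat a pose let the fingers close. It gives the time, the measured TCP pose, the force and the opening at its end, in the units of the state.
- r.get_state(): the state, without advancing time (a new reading comes with each control period).
- vision.snapshot(name): name is "side" or "top"; returns the picture (420x560x3 uint8, blue, green, red); there is no depth.
- vision.camera_params(name): a dict with "intrinsics" (3x3 intrinsics, pixels), "extrinsics" (4x4, takes a point from world to camera coordinates). Camera axes: x right, y down, z forward; pixel columns grow to the right and rows downward; lengths in m; the calibration is good to about 2 mm. A picture is of the moment at which its call begins. camera_params takes no time and is no camera call.
- order.finish_job(): hands the job in, once; it reports no verdict.
Trained networks look in the newest picture that a camera, given by its name, has taken for a name from the list of things; names that differ only in an ending like _2 or _b are one class to them, and where a whole thing is asked for, a point or a joint stands for the part that bears it (a point fixed in the world has none). Each returns a list of dicts, best first, with "score" (0 to 1); they miss things now and then, are a little off and sometimes report something else, mostly with a low value. They report only what shows in the picture. A call takes as long as a camera call.
- nets.boxes_of(camera, label): "location" ([row, column] as shares, 0 to 1, of the picture: columns of its width, rows of its height, amid what is visible of it).
- nets.trace(camera, label): "region" (420x560 bool, what is visible of it) and "location" ([row, column] as shares, 0 to 1, of the picture: columns of its width, rows of its height, amid what is visible of it).
The state is a dict: "clock": time; "q": joint angles; "qd": joint speeds; "joint_torque": joint torques, N m; "tool_pos": TCP position; "eef_rot": TCP orientation; "contact_force": force on the tool from outside, world axes, zero at the start; "moment": the same for the moment, N m; "opening": opening from 0.0 (shut) to 1.0 (fully open).
Only numpy, scipy, OpenCV 4.12 (cv2) and the standard library are available. Lean on these libraries where they do the work, as an engineer would, in place of code of your own. Each camera call takes 0.05 s, during which the arm holds its last target.

TASK

The plate rack has lost one dowel and nobody knows how deep its empty socket was bored. Take the depth gauge out of the stand, feel the bottom of the socket gently with its rod and put the gauge back in its hole in the stand; then push home, without force, the one spare dowel that fits that depth, so that it rests on the bottom and stands upright and level with the rack's other dowels. Leave the other two spares in the stand and the things round about alone.

Things in the scene. Friction and masses are not known exactly. Their poses are not given: they have to be found in the camera images.
- rack: brown wooden plate rack, fixed: two rails 32 wide, 250 long, 66 high along its y axis at x = -55 and +55 mm, joined by two cross bars; each rail carries 16 mm dowels at y = -90, -30, 30, 90 mm that stand 70 mm above it (tops 136 mm above the underside). One is missing, at x = -55, y = 30 mm. A saucer stands on edge at y = -64 mm, top 160 mm. Origin: middle of the underside, z up
- socket (a point): centre of the empty socket's mouth, 66 mm above the rack's underside: vertical round blind bore, 17.3 mm wide, 3 mm chamfer, flat floor 30, 40 or 50 mm down (not told which). 11 mm down, two sprung steel balls on the rack's x axis leave 12 mm between them: the 8 mm rod passes; a dowel pushes them aside, is held by their friction and slides down only under a steady push of 4 to 9 N
- stand: brown wooden block, fixed, 60 x 212 x 45 mm, long side on its y axis, origin in the middle of the underside; four vertical blind holes on its centre line: at y = +78 mm a 9.4 mm hole, 23 mm deep, for the gauge; at y = +26, -26 and -78 mm 17.4 mm holes, 30 mm deep, for the three spare dowels
- gauge_hole (a point): centre of the mouth of the gauge's hole, in the stand's top face (45 mm above the worktop)
- gauge_grip (a point): centre of the gauge's dark wooden grip, a rounded square bar 24 x 24 mm and 46 mm high, sides on its x and y axes, with a 5 mm brass cap on top. The depth gauge (80 g) stands upright in its hole; z axis up along the rod
- gauge_tip (a point): tip of the gauge's straight steel rod, 129 mm below the grip's centre; the rod is 8 mm in diameter, bare for 100 mm and slightly pointed at the end
- collar (a joint): brass marking collar (25 mm diameter, 10 mm high), sliding stiffly (0.8 N) on the gauge's rod; it stays where pushed. 0: its underside is 24 mm above the rod's tip; the value (m) grows to 0.056 as it is pushed up the rod. It cannot enter the socket, so with the rod on the floor the depth is 24 mm + this value
- dowel_short_center (a point): centre (half-way up) of the short spare brown wooden dowel, a plain round peg of 16 mm diameter and 100 mm length with a small chamfer at its foot; z axis points up along it. It stands upright, loose, in one of the stand's three larger holes (any of them), 70 mm of it proud of the stand
- dowel_short_top (a point): centre of the top face of the short dowel (50 mm above its centre)
- dowel_middle_center (a point): centre (half-way up) of the middle spare brown wooden dowel, a plain round peg of 16 mm diameter and 110 mm length with a small chamfer at its foot; z axis points up along it. It stands upright, loose, in one of the stand's three larger holes (any of them), 80 mm of it proud of the stand
- dowel_middle_top (a point): centre of the top face of the middle dowel (55 mm above its centre)
- dowel_long_center (a point): centre (half-way up) of the long spare brown wooden dowel, a plain round peg of 16 mm diameter and 120 mm length with a small chamfer at its foot; z axis points up along it. It stands upright, loose, in one of the stand's three larger holes (any of them), 90 mm of it proud of the stand
- dowel_long_top (a point): centre of the top face of the long dowel (60 mm above its centre)
- mug: green and white mug standing by, loose, 101 mm high; origin at its underside
- lemon: lemon lying by, loose, about 60 mm; origin at its underside
- garlic: garlic bulb lying by, loose, 56 mm; origin at its underside
- pot_brush: turned wooden pot brush standing by, loose, 87 mm high; origin at its underside
- tape: roll of paper tape lying flat, loose, 104 mm wide and 25 mm high; origin at its underside

How it is judged:
On the way:
1. the gauge's rod stands on the bottom of the empty socket ((contact force between gauge and floor_a_c0 above 0.5 N or contact force between gauge and floor_b_c0 above 0.5 N or contact force between gauge and floor_c_c0 above 0.5 N) and horizontal distance between gauge_tip and socket below 0.006 m), for 0.1 s.
At the end, for the whole second after the job is handed in: The spare dowel 70 mm longer than the socket is deep stands in it, upright within 4 degrees, within 5 mm of its axis, level with the other dowels within 2.5 mm; the other spares are within 12 mm of where they stood; the gauge rests in its hole, tip within 6 mm of its axis and 7 mm of its floor (((horizontal distance between floor_a_c0 and socket below 0.006 m and horizontal distance between dowel_short_top and socket below 0.005 m and angle between dowel_short_top's own z axis and vertical below 0.07 rad and z of dowel_short_top in the frame of rack between 0.1335 and 0.1385 m and distance of each of dowel_middle_center, dowel_long_center from where it was at the start of the episode below 0.012 m) or (horizontal distance between floor_b_c0 and socket below 0.006 m and horizontal distance between dowel_middle_top and socket below 0.005 m and angle between dowel_middle_top's own z axis and vertical below 0.07 rad and z of dowel_middle_top in the frame of rack between 0.1335 and 0.1385 m and distance of each of dowel_short_center, dowel_long_center from where it was at the start of the episode below 0.012 m) or (horizontal distance between floor_c_c0 and socket below 0.006 m and horizontal distance between dowel_long_top and socket below 0.005 m and angle between dowel_long_top's own z axis and vertical below 0.07 rad and z of dowel_long_top in the frame of rack between 0.1335 and 0.1385 m and distance of each of dowel_short_center, dowel_middle_center from where it was at the start of the episode below 0.012 m)) and horizontal distance between gauge_tip and gauge_hole below 0.006 m and z of gauge_tip in the frame of stand below 0.029 m and angle between gauge_grip's own z axis and vertical below 0.15 rad and linear speed of gauge below 0.02 m/s); the robot touches nothing.
It fails at once if the rod or a dowel is pressed on the socket's floor with more than 45 N (contact force between any of gauge, dowel_short, dowel_middle, dowel_long and floor_a_c0 above 45 N or contact force between any of gauge, dowel_short, dowel_middle, dowel_long and floor_b_c0 above 45 N or contact force between any of gauge, dowel_short, dowel_middle, dowel_long and floor_c_c0 above 45 N).
It fails at once if a bystander (mug, lemon, garlic, pot brush, tape) is moved by more than 30 mm (distance of any of mug, lemon, garlic, pot_brush, tape from where it was at the start of the episode above 0.03 m).
It also fails if it takes over 70 s, if anything falls off the work surface, if the arm or the gripper's body presses on something with over 40 N, if the wrist force passes 120 N, or if a joint passes its speed limit or range.

## Working session

There is one attempt and no reset: what is moved stays moved. The work goes in short steps, Python scripts to look and compute and a tool call to move; the robot and the scene stay as the last step left them, time stands still between calls to the robot, and variables do not carry over. Pictures are saved under pics/ and viewed, and the job is handed in when it is done.

Besides the shell and the picture viewer there is one more tool, called as name(argument=value, ...), one argument or row to a line, values as JSON. send_rows: Moves the arm, as the interface text tells. Its arguments: {"type":"object","properties":{"series":{"type":"array"},"force":{"type":"number"}},"required":["series"]}

```bash
mkdir -p pics; ls; python3 - <<'E'
from plant import r, vision, order, nets
import cv2,numpy as np
np.set_printoptions(precision=4,suppress=True)
for n in ("side","top"):
    im=vision.snapshot(n); cv2.imwrite(f"pics/{n}0.png",im)
    p=vision.camera_params(n); print(n,p)
print(r.get_state())
E
```

```text
pics
side {'intrinsics': array([[443.5967,   0.    , 276.3246],
       [  0.    , 443.5967, 207.4144],
       [  0.    ,   0.    ,   1.    ]]), 'extrinsics': array([[-0.8485, -0.5285, -0.0261,  0.5034],
       [-0.1736,  0.3247, -0.9297,  0.1809],
       [ 0.4998, -0.7844, -0.3673,  0.9706],
       [ 0.    ,  0.    ,  0.    ,  1.    ]])}
top {'intrinsics': array([[453.7617,   0.    , 284.2284],
       [  0.    , 453.7617, 216.1233],
       [  0.    ,   0.    ,   1.    ]]), 'extrinsics': array([[ 0.0157, -0.9997,  0.019 ,  0.0934],
       [-0.9966, -0.0172, -0.0807,  0.5409],
       [ 0.081 , -0.0177, -0.9966,  1.2244],
       [ 0.    ,  0.    ,  0.    ,  1.    ]])}
{'clock': 0.1, 'q': array([ 1.3408,  0.6899, -0.1946,  1.5662,  0.1573,  0.9025, -0.2151]), 'qd': array([ 0.0012, -0.002 , -0.0001, -0.0029, -0.0002,  0.0014,  0.001 ]), 'joint_torque': array([ -0.0036, -52.8502,  -1.2716, -15.3838,  -0.0525,   0.002 ,
         0.    ]), 'tool_pos': array([ 0.1628, -0.6029,  0.249 ]), 'eef_rot': array([ 0.794 , -0.6079, -0.0007, -0.0004]), 'contact_force': array([0.075 , 0.3901, 0.2854]), 'moment': array([-0.0241,  0.0174, -0.0342]), 'opening': 0.9988921936452446}
```

View pics/side0.png

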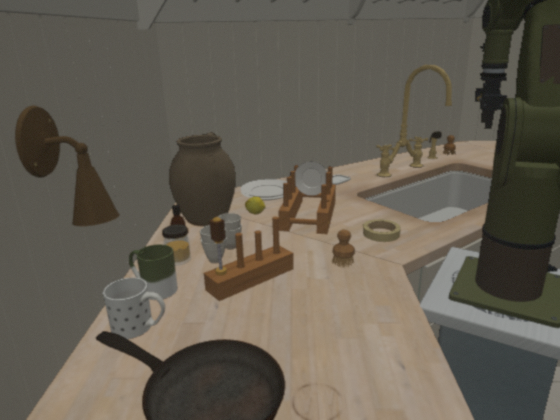

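View pics/top0.png

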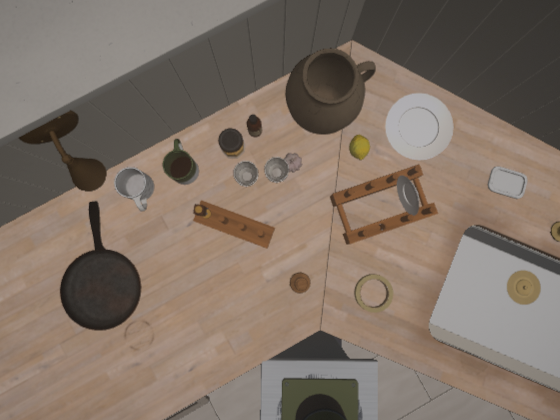

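```bash
cat > h.py <<'E'
import numpy as np,cv2
from plant import r, vision, order, nets
np.set_printoptions(precision=4,suppress=True)
P={n:vision.camera_params(n) for n in("side","top")}
def proj(n,X):
    X=np.atleast_2d(X);K=P[n]["intrinsics"];T=P[n]["extrinsics"]
    c=X@T[:3,:3].T+T[:3,3];u=c@K.T;return u[:,:2]/u[:,2:]
def back(n,uv,z):
    K=P[n]["intrinsics"];T=P[n]["extrinsics"];R=T[:3,:3]
    C=-R.T@T[:3,3];d=R.T@np.linalg.inv(K)@np.array([uv[0],uv[1],1.])
    return C+d*(z-C[2])/d[2]
def crop(im,x0,y0,w,h,s,name,g=1.8):
    c=np.clip(im[y0:y0+h,x0:x0+w].astype(float)*g,0,255).astype(np.uint8)
    cv2.imwrite(name,cv2.resize(c,None,fx=s,fy=s,interpolation=cv2.INTER_CUBIC))
E
python3 - <<'E'
from h import *
t=cv2.imread("pics/top0.png");s=cv2.imread("pics/side0.png")
crop(t,320,155,125,95,6,"pics/t_rack.png")
crop(t,185,190,100,70,7,"pics/t_stand.png")
crop(s,270,150,80,85,7,"pics/s_rack.png")
crop(s,190,205,120,95,6,"pics/s_stand.png")
for n in("top","side"):
  for l in ("rack","stand","gauge_grip","dowel_short_center","dowel_middle_center","dowel_long_center","mug","lemon","garlic","pot_brush","tape"):
    print(n,l,[(round(d["score"],2),(np.array(d["location"])[::-1]*[560,420]).round(1)) for d in nets.boxes_of(n,l)][:3])
E
```

```text
top rack [(0.57, array([401.1, 199.5]))]
top stand [(0.97, array([235.4, 225.3])), (0.72, array([299.1, 281.9]))]
top gauge_grip [(0.43, array([205., 212.]))]
top dowel_short_center [(0.42, array([239.8, 229.2])), (0.28, array([300.5, 282.2]))]
top dowel_middle_center [(0.41, array([222.6, 225.1]))]
top dowel_long_center [(0.44, array([258.8, 234.8])), (0.35, array([400.4, 199.6]))]
top mug [(0.74, array([179.4, 165.7]))]
top lemon [(0.87, array([361.6, 149.9])), (0.35, array([236.5, 228.1]))]
top garlic []
top pot_brush [(0.85, array([299.8, 280.4])), (0.16, array([181.2, 166.1]))]
top tape [(0.77, array([358.9, 287.5]))]
side rack [(0.79, array([310.1, 193.1])), (0.62, array([218.8, 235.8])), (0.15, array([246.3, 274.6]))]
side stand [(0.72, array([245.3, 275.7])), (0.62, array([256.8, 247.1]))]
side gauge_grip [(0.97, array([219.7, 237.6]))]
side dowel_short_center [(0.51, array([256.3, 244.6]))]
side dowel_middle_center [(0.57, array([239.2, 251.8]))]
side dowel_long_center []
side mug [(0.66, array([157.3, 270.4])), (0.35, array([227.2, 270.8]))]
side lemon [(0.51, array([257.5, 206.8])), (0.24, array([314.9, 194. ]))]
side garlic []
side pot_brush []
side tape [(0.79, array([381.3, 228.8]))]
```

View pics/t_rack.png

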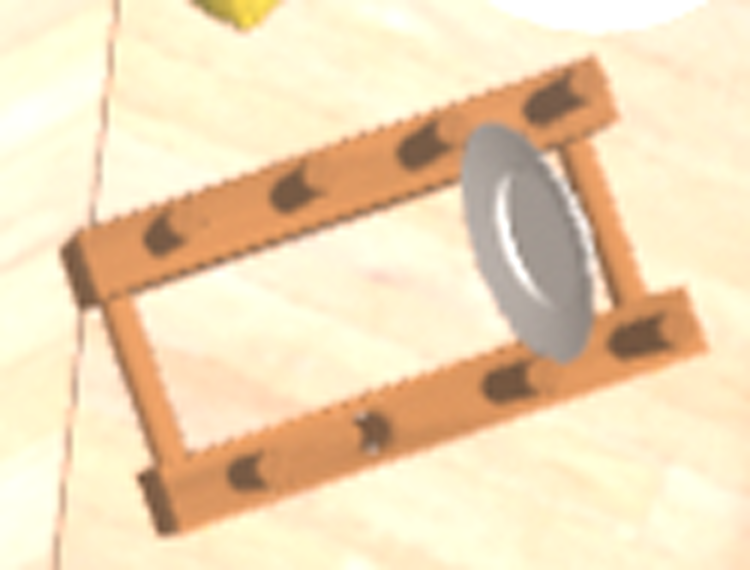

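View pics/t_stand.png

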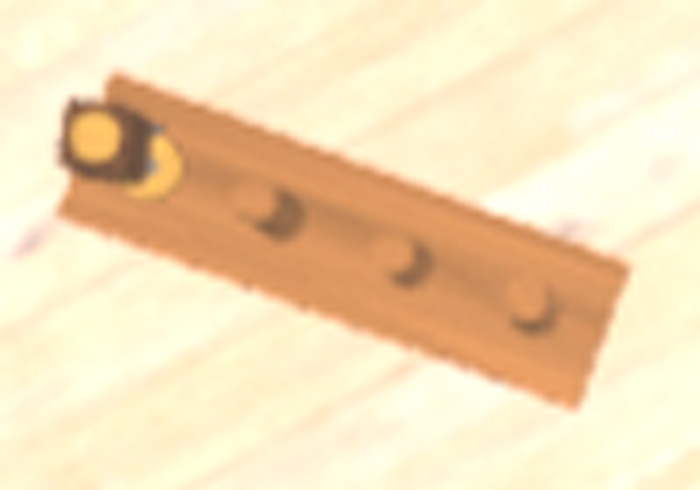

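View pics/s_rack.png

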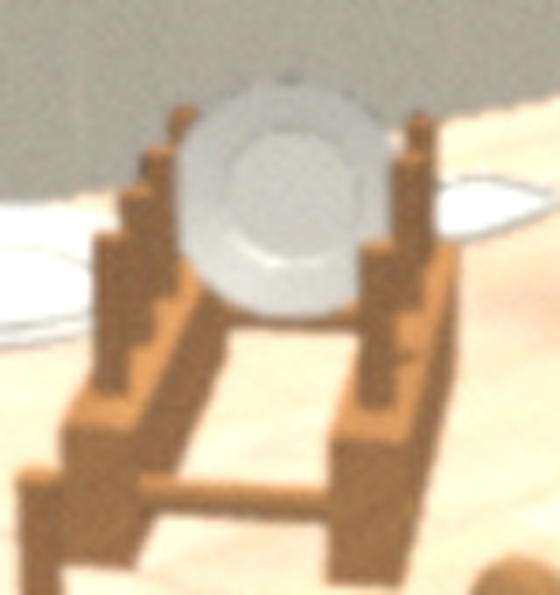

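View pics/s_stand.png

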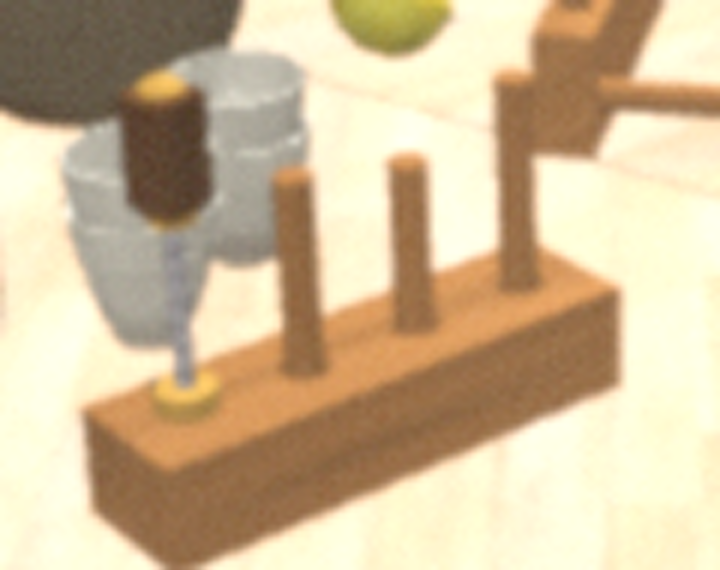

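```bash
cat > fit.py <<'E'
from h import *
from scipy.optimize import least_squares
def u(c,s,o): return (np.array(c)+.5)/s-.5+np.array(o)
T=lambda c:u(c,7,(185,190)); S=lambda c:u(c,6,(190,205))
st=[("top",( 30,106,45),T((115,72))),("top",(30,-106,45),T((630,265))),("top",(-30,-106,45),T((580,410))),("top",(-30,106,45),T((62,212))),
("side",(30,106,45),S((83,410))),("side",(-30,106,45),S((170,470))),("side",(-30,-106,45),S((620,288))),("side",(-30,106,0),S((180,572))),("side",(-30,-106,0),S((620,383))),("side",(30,106,0),S((95,512)))]
T2=lambda c:u(c,6,(320,155)); S2=lambda c:u(c,7,(270,150))
rk=[("top",(71,125,66),T2((85,233))),("top",(39,125,66),T2((104,303))),("top",(71,-125,66),T2((600,57))),("top",(39,-125,66),T2((620,117))),
("top",(-39,-125,66),T2((688,288))),("top",(-71,-125,66),T2((710,348))),("top",(-71,125,66),T2((182,533))),("top",(-39,125,66),T2((160,470))),
("side",(71,125,66),S2((62,425))),("side",(39,125,66),S2((130,430))),("side",(-39,125,66),S2((331,435))),("side",(-71,125,66),S2((404,442))),
("side",(-39,125,0),S2((331,578))),("side",(-71,125,0),S2((402,585))),("side",(39,125,0),S2((135,568)))]
def world(p,X):
    c,s=np.cos(p[2]),np.sin(p[2]);X=np.atleast_2d(X)
    return np.c_[p[0]+c*X[:,0]-s*X[:,1],p[1]+s*X[:,0]+c*X[:,1],X[:,2]]
def fit(pts,p0,cams=("side","top")):
    f=lambda p:np.concatenate([proj(n,world(p,np.array(X)/1000)[0])[0]-q for n,X,q in pts if n in cams])
    return least_squares(f,p0,loss="soft_l1")
if __name__=="__main__":
    for nm,pts,p0 in(("stand",st,(.5,.2,-.4)),("rack",rk,(.5,-.2,.3))):
        for c in (("side",),("top",),("side","top")):
            s=fit(pts,p0,c);print(nm,c,s.x,s.cost)
        print(s.fun.reshape(-1,2).round(1).tolist())
        np.save(nm+".npy",s.x)
    p=np.load("rack.npy");so=world(p,[-.055,.03,.066]);print("socket",so,proj("top",so),proj("side",so))
    p=np.load("stand.npy")
    for y in(78,26,-26,-78):
        X=world(p,[0,y/1e3,.045]);print(y,X,proj("top",X),proj("side",X))
E
python3 fit.py
python3 - <<'E'
from fit import *
# overlay
t=cv2.imread("pics/top0.png");s=cv2.imread("pics/side0.png")
pr,ps=np.load("rack.npy"),np.load("stand.npy")
for n,im in(("top",t),("side",s)):
    big=cv2.resize(np.clip(im*1.8,0,255).astype(np.uint8),None,fx=5,fy=5,interpolation=cv2.INTER_CUBIC)
    def L(p,A,B,c=(255,0,0)):
        a,b=proj(n,world(p,np.array([A,B])/1000))
        f=lambda v:tuple(int(round(k)) for k in (v+.5)*5-.5)
        cv2.line(big,f(a),f(b),c,1)
    for x in(-71,-39,39,71):
        for z in (0,66):L(pr,(x,-125,z),(x,125,z))
    for x in(-55,55):
        for y in(-90,-30,30,90):
            L(pr,(x,y,66),(x,y,136),(0,255,0)) if (x,y)!=(-55,30) else (L(pr,(x-5,y,66),(x+5,y,66),(0,255,0)),L(pr,(x,y-5,66),(x,y+5,66),(0,255,0)))
    for y,h in((26,80),(-26,70),(-78,90)): L(ps,(0,y,45),(0,y,45+h),(0,255,0))
    L(ps,(0,78,45),(0,78,22+129+23+5),(0,255,0))
    for x in(-30,30):
        for z in(0,45):L(ps,(x,-106,z),(x,106,z))
    if n=="top": cv2.imwrite("pics/o_t1.png",big[150*5:255*5,310*5:450*5]);cv2.imwrite("pics/o_t2.png",big[190*5:260*5,185*5:285*5])
    else: cv2.imwrite("pics/o_s1.png",big[150*5:240*5,265*5:350*5]);cv2.imwrite("pics/o_s2.png",big[205*5:300*5,190*5:310*5])
E
```

```text
stand ('side',) [ 0.5169  0.236  -0.3278] 0.786938584943693
stand ('top',) [ 0.5143  0.2369 -0.3434] 0.4330839918519769
stand ('side', 'top') [ 0.5154  0.2369 -0.3381] 2.1364765131820627
[[0.2, -0.6], [0.5, -0.8], [-0.2, -0.5], [-0.4, 0.3], [0.2, -0.5], [-0.0, 0.2], [0.5, -0.1], [-0.2, 1.3], [0.8, 0.6], [-0.1, -0.0]]
rack ('side',) [ 0.5829 -0.1667  0.3871] 2.0391736797428743
rack ('top',) [ 0.5743 -0.1655  0.3502] 2.522829179656065
rack ('side', 'top') [ 0.5752 -0.1656  0.3459] 6.662174685749425
[[-1.4, -0.5], [-0.6, -0.8], [0.3, -0.9], [1.1, 0.3], [-0.1, -0.8], [0.4, 0.5], [0.2, 0.1], [-0.1, -0.9], [-0.2, -0.2], [1.1, -0.3], [-0.2, 0.5], [0.8, 0.2], [-0.3, 1.5], [0.7, 1.2], [0.8, 1.2]]
socket [[ 0.5133 -0.156   0.066 ]] [[381.7979 226.1826]] [[326.0514 200.6526]]
78 [[0.5413 0.3104 0.045 ]] [[206.8809 213.2994]] [[221.5429 273.3865]]
26 [[0.5241 0.2614 0.045 ]] [[225.0262 220.0207]] [[240.9585 265.7632]]
-26 [[0.5068 0.2123 0.045 ]] [[243.1873 226.7478]] [[259.2603 258.5772]]
-78 [[0.4896 0.1633 0.045 ]] [[261.3641 233.4807]] [[276.5414 251.792 ]]
```

View pics/o_t1.png

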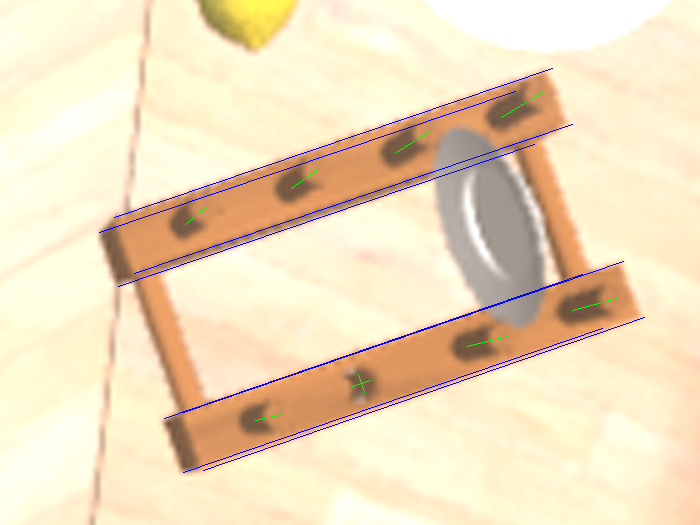

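View pics/o_t2.png

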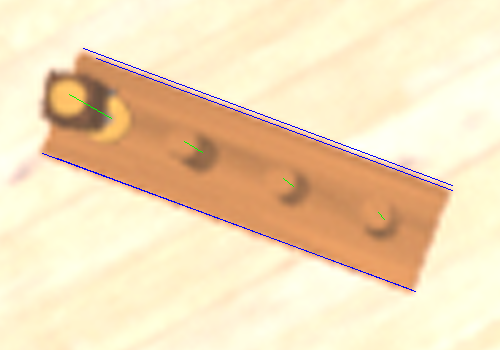

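View pics/o_s1.png

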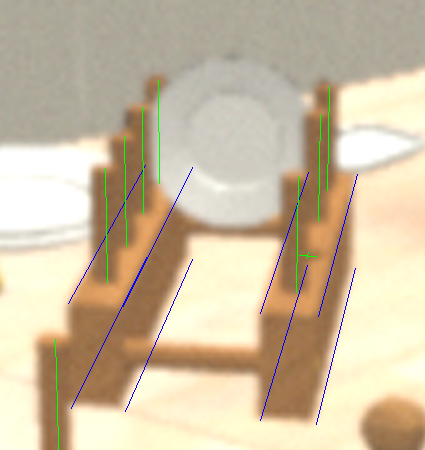

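View pics/o_s2.png

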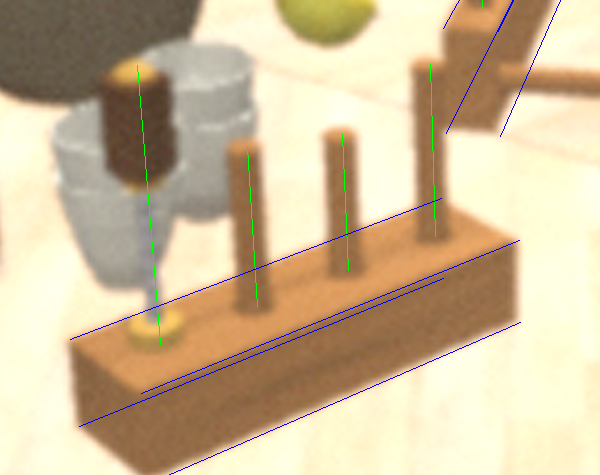

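```bash
cat > go.py <<'E'
import sys
from h import *
from scipy.spatial.transform import Rotation as Ro
s=r.get_state();R=Ro.from_quat(s["eef_rot"]).as_matrix();p=np.array(s["tool_pos"])
yaw=np.degrees(np.arctan2(R[1,0],R[0,0]))
print("t",round(s["clock"],2),"p",p,"yaw",round(yaw,2),"tilt",np.degrees(np.arccos(-R[2,2])).round(2),"q",s["q"],"F",s["contact_force"],"M",s["moment"],"op",round(s["opening"],3))
if len(sys.argv)>3:
    t=np.array([float(v) for v in sys.argv[1:4]])
    print("delta_cm",(R.T@(t-p)*100).round(2), "turn", round(((yaw-float(sys.argv[4])+180)%360-180),2) if len(sys.argv)>4 else "", "dist",np.linalg.norm(t-p).round(3))
E
python3 go.py 0.55 -0.2 0.30 -19.4
```

```text
t 1.2 p [ 0.163  -0.6034  0.2497] yaw -74.88 tilt 0.01 q [ 1.3408  0.6891 -0.1946  1.5653  0.1573  0.9025 -0.2151] F [ 0.3693 -0.7219  0.2389] M [-0.0165 -0.0324 -0.0722] op 1.005
delta_cm [-28.85 -47.88  -5.03] turn -55.48 dist 0.561
```

send_rows(
  series=[
    {"delta_pos":[-4,-4,-5],"turn":-7,"jaw":0},
    {"delta_pos":[-8,-10,-5],"turn":-14,"jaw":0},
    {"delta_pos":[-28.8,-47.9,-5],"turn":-30,"jaw":0},
    {"delta_pos":[-28.8,-47.9,-5],"turn":-30,"jaw":0},
    {"delta_pos":[-28.8,-47.9,-5],"turn":-35,"jaw":0},
    {"delta_pos":[-28.8,-47.9,-5],"turn":-42,"jaw":0},
    {"delta_pos":[-28.8,-47.9,-5],"turn":-49,"jaw":0},
    {"delta_pos":[-28.8,-47.9,-5],"turn":-55.5,"jaw":0},
  ],
)

```text
clock: 1.87
tool_pos: [0.3821, -0.367, 0.2938]
eef_rot: [0.986, -0.166, 0.0, 0.0]
contact_force: [0.6, -0.4, 0.6]
opening: 1.001
```

```bash
python3 go.py 0.55 0.05 0.30 -19.4
```

```text
t 1.87 p [ 0.3821 -0.367   0.2938] yaw -19.06 tilt 0.05 q [ 0.982   0.5364 -0.4846  1.7873  0.3111  0.8934  0.0256] F [ 0.5671 -0.396   0.6279] M [-0.0807 -0.1014 -0.0063] op 1.001
delta_cm [  2.25 -44.89  -0.65] turn 0.34 dist 0.45
```

send_rows(
  series=[
    {"delta_pos":[2.3,-44.9,-0.6],"turn":0,"jaw":0},
    {"delta_pos":[2.3,-44.9,-0.6],"turn":0,"jaw":0},
    {"delta_pos":[2.3,-44.9,-0.6],"turn":0,"jaw":0},
    {"delta_pos":[2.3,-44.9,-0.6],"turn":0,"jaw":0},
    {"delta_pos":[2.3,-44.9,-0.6],"turn":0,"jaw":0},
    {"delta_pos":[2.3,-44.9,-0.6],"turn":0,"jaw":0},
    {"delta_pos":[2.3,-44.9,-0.6],"turn":0,"jaw":0},
    {"delta_pos":[2.3,-44.9,-0.6],"turn":0,"jaw":0},
  ],
)

```text
clock: 2.53
tool_pos: [0.5081, -0.0582, 0.2981]
eef_rot: [0.986, -0.168, 0.0, 0.0]
contact_force: [0.3, 0.7, 0.2]
opening: 1.0
```

```bash
python3 go.py 0.541 0.310 0.28 -19.4
```

```text
t 2.53 p [ 0.5081 -0.0582  0.2981] yaw -19.4 tilt 0.04 q [ 0.3346  0.5054 -0.4835  1.8319  0.298   0.8759 -0.6288] F [0.3407 0.6653 0.2153] M [-0.039  -0.1236  0.0289] op 1.0
delta_cm [ -9.13 -35.82   1.79] turn -0.0 dist 0.37
```

send_rows(
  series=[
    {"delta_pos":[-9,-35.4,1.8],"turn":0,"jaw":0},
    {"delta_pos":[-9,-35.4,1.8],"turn":0,"jaw":0},
    {"delta_pos":[-9,-35.4,1.8],"turn":0,"jaw":0},
    {"delta_pos":[-9,-35.4,1.8],"turn":0,"jaw":0},
    {"delta_pos":[-9,-35.4,1.8],"turn":0,"jaw":0},
    {"delta_pos":[-9,-35.4,1.8],"turn":0,"jaw":0},
    {"delta_pos":[-9,-35.4,1.8],"turn":0,"jaw":0},
    {"delta_pos":[-9,-35.4,1.8],"turn":0,"jaw":0},
  ],
)

```text
clock: 3.2
tool_pos: [0.5373, 0.2735, 0.2814]
eef_rot: [0.986, -0.168, 0.0, 0.0]
contact_force: [-0.6, 0.1, 0.2]
opening: 1.001
```

send_rows(
  series=[
    {"delta_pos":[0,0,0],"turn":0,"jaw":0},
    {"delta_pos":[0,0,0],"turn":0,"jaw":0},
  ],
)

```text
clock: 3.37
tool_pos: [0.5363, 0.2751, 0.2811]
eef_rot: [0.986, -0.166, -0.0, -0.001]
contact_force: [0.9, -1.1, -0.6]
opening: 1.002
```

```bash
python3 go.py 0.541 0.310 0.143 -19.4; python3 - <<'E'
from h import *
for n,(a,b,c,d) in(("top",(150,150,160,130)),("side",(150,130,170,170))):
    im=vision.snapshot(n);cv2.imwrite(f"pics/{n}1.png",im);crop(im,a,b,c,d,4,f"pics/{n}1c.png")
E
```

```text
t 3.37 p [0.5363 0.2751 0.2811] yaw -19.06 tilt 0.1 q [-0.2974  0.6477 -0.4458  1.5903  0.3175  0.9757 -1.1763] F [ 0.9489 -1.0512 -0.6353] M [-0.1381 -0.1217 -0.0344] op 1.002
delta_cm [-0.68 -3.44 13.82] turn 0.34 dist 0.143
```

View pics/top1c.png

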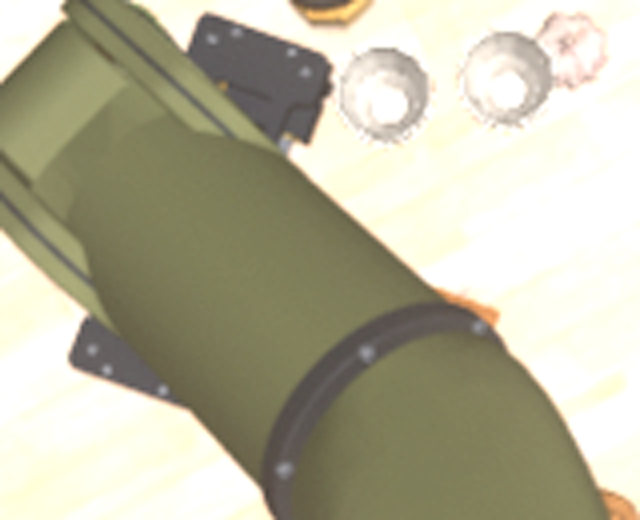

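View pics/side1c.png

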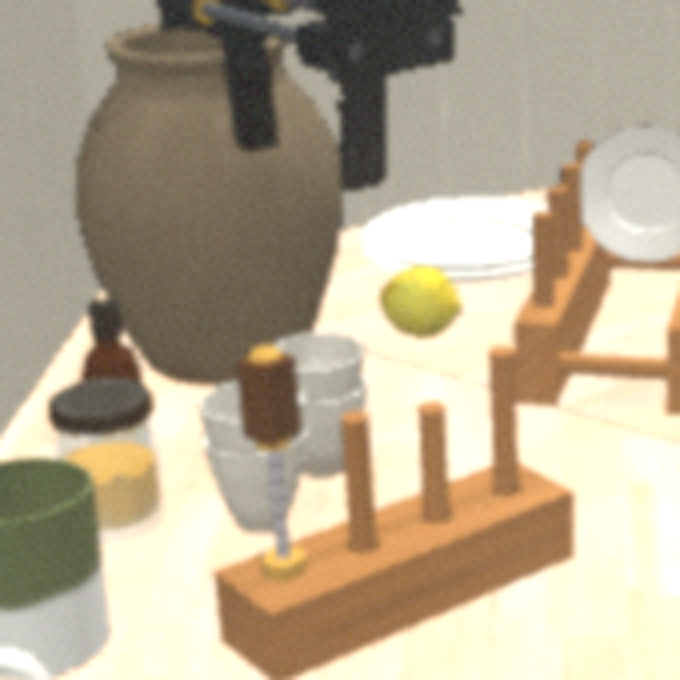

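send_rows(
  series=[
    {"delta_pos":[-0.7,-3.4,0],"turn":0.3,"jaw":0},
    {"delta_pos":[-0.7,-3.4,4],"turn":0.3,"jaw":0},
    {"delta_pos":[-0.7,-3.4,6],"turn":0.3,"jaw":0},
    {"delta_pos":[-0.7,-3.4,7],"turn":0.3,"jaw":0},
    {"delta_pos":[-0.7,-3.4,7],"turn":0.3,"jaw":0},
    {"delta_pos":[-0.7,-3.4,7],"turn":0.3,"jaw":0},
  ],
)

```text
clock: 3.97
tool_pos: [0.5428, 0.3044, 0.2118]
eef_rot: [0.985, -0.172, 0.0, 0.0]
contact_force: [-0.6, 0.1, 0.5]
opening: 1.0
```

```bash
python3 go.py 0.541 0.310 0.143 -19.4; python3 - <<'E'
from h import *
for n,(a,b,c,d) in(("side",(150,170,170,150)),):
    im=vision.snapshot(n);cv2.imwrite(f"pics/{n}2.png",im);crop(im,a,b,c,d,4,f"pics/{n}2c.png")
s=r.get_state();t=s["tool_pos"]
for z in (.008,.011): print(proj("side",[t[0],t[1],t[2]-z]))
E
```

```text
t 3.97 p [0.5428 0.3044 0.2118] yaw -19.82 tilt 0.05 q [-0.3624  0.7506 -0.4066  1.6059  0.3646  0.8611 -1.2571] F [-0.6101  0.1425  0.4718] M [-0.0918 -0.1181 -0.0073] op 1.0
delta_cm [-0.36 -0.46  6.88] turn -0.42 dist 0.069
[[216.9515 205.2337]]
[[217.0594 206.5687]]
```

View pics/side2c.png

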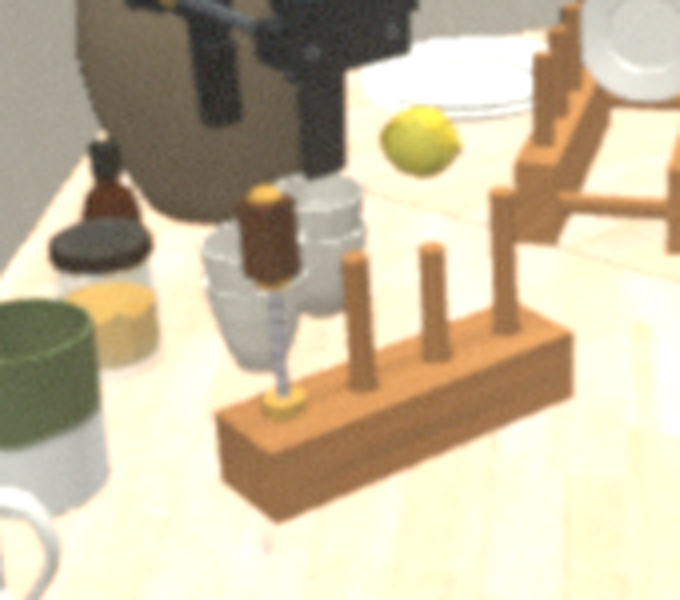

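send_rows(
  series=[
    {"delta_pos":[-0.3,-0.4,0],"turn":0,"jaw":0},
    {"delta_pos":[-0.3,-0.4,2.5],"turn":0,"jaw":0},
    {"delta_pos":[-0.3,-0.4,5],"turn":0,"jaw":0},
    {"delta_pos":[-0.3,-0.4,6.9],"turn":0,"jaw":0},
    {"delta_pos":[-0.3,-0.4,6.9],"turn":0,"jaw":0},
    {"delta_pos":[-0.3,-0.4,6.9],"turn":0,"jaw":0},
  ],
)

```text
clock: 4.52
tool_pos: [0.5407, 0.3111, 0.143]
eef_rot: [0.985, -0.171, 0.0, -0.0]
contact_force: [-0.1, -0.0, -0.3]
opening: 1.0
```

```bash
python3 go.py 0.541 0.310 0.143 -19.4; python3 - <<'E'
from h import *
for n,(a,b,c,d) in(("side",(150,170,170,150)),):
    im=vision.snapshot(n);cv2.imwrite(f"pics/{n}3.png",im);crop(im,a,b,c,d,4,f"pics/{n}3c.png")
E
```

```text
t 4.52 p [0.5407 0.3111 0.143 ] yaw -19.68 tilt 0.02 q [-0.3948  0.8394 -0.3671  1.6547  0.4144  0.7252 -1.3077] F [-0.0723 -0.0433 -0.2864] M [-0.0044 -0.0351 -0.0312] op 1.0
delta_cm [ 0.07  0.09 -0.  ] turn -0.28 dist 0.001
```

View pics/side3c.png

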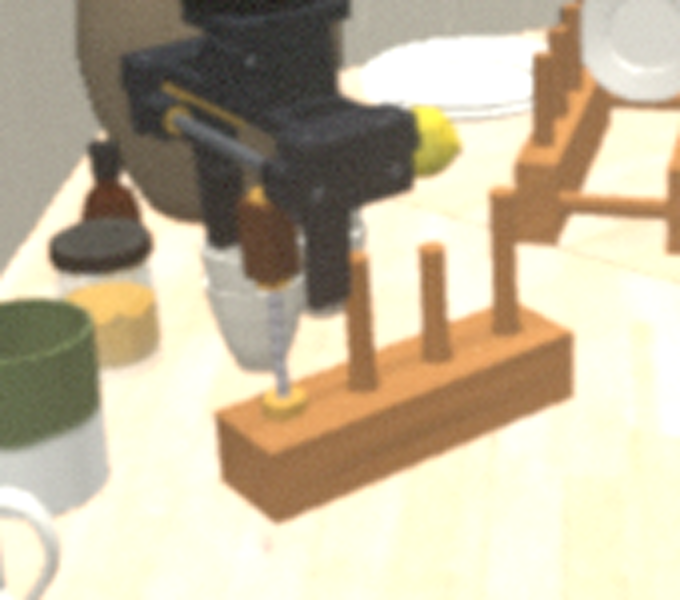

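send_rows(
  series=[
    {"delta_pos":[0,0,0],"turn":0,"jaw":0.4},
    {"delta_pos":[0,0,0],"turn":0,"jaw":0.6},
    {"delta_pos":[0,0,0],"turn":0,"jaw":1},
    {"delta_pos":[0,0,0],"turn":0,"jaw":1},
    {"delta_pos":[0,0,0],"turn":0,"jaw":1},
    {"delta_pos":[0,0,0],"turn":0,"jaw":1},
  ],
  force=30,
)

```text
clock: 5.07
tool_pos: [0.5407, 0.3107, 0.1426]
eef_rot: [0.985, -0.171, 0.0, -0.0]
contact_force: [-0.5, -0.5, -0.4]
opening: 0.572
```

```bash
python3 go.py 0.541 0.310 0.143 -19.4
```

```text
t 5.07 p [0.5407 0.3107 0.1426] yaw -19.69 tilt 0.02 q [-0.3947  0.8397 -0.3667  1.6556  0.4149  0.724  -1.3079] F [-0.5273 -0.5107 -0.4228] M [-0.0244 -0.1035  0.0438] op 0.572
delta_cm [ 0.06  0.06 -0.04] turn -0.29 dist 0.001
```

Still closing; wait on.

send_rows(
  series=[
    {"delta_pos":[0,0,0],"turn":0,"jaw":1},
    {"delta_pos":[0,0,0],"turn":0,"jaw":1},
    {"delta_pos":[0,0,0],"turn":0,"jaw":1},
    {"delta_pos":[0,0,0],"turn":0,"jaw":1},
    {"delta_pos":[0,0,0],"turn":0,"jaw":1},
    {"delta_pos":[0,0,0],"turn":0,"jaw":1},
  ],
)

```text
clock: 5.57
tool_pos: [0.5405, 0.3106, 0.1423]
eef_rot: [0.985, -0.171, -0.0, 0.0]
contact_force: [0.5, -0.4, 0.7]
opening: 0.265
```

```bash
python3 go.py 0.541 0.310 0.32 -19.4;
```

```text
t 5.57 p [0.5405 0.3106 0.1423] yaw -19.69 tilt 0.01 q [-0.3947  0.8401 -0.3666  1.6557  0.4149  0.724  -1.308 ] F [ 0.5388 -0.3902  0.7415] M [-0.1165 -0.1008 -0.0336] op 0.265
delta_cm [  0.07   0.05 -17.77] turn -0.29 dist 0.178
```

send_rows(
  series=[
    {"delta_pos":[0,0,0],"turn":0,"jaw":1},
    {"delta_pos":[0,0,-1],"turn":0,"jaw":1},
    {"delta_pos":[0,0,-2.5],"turn":0,"jaw":1},
    {"delta_pos":[0,0,-5],"turn":0,"jaw":1},
    {"delta_pos":[0,0,-9],"turn":0,"jaw":1},
    {"delta_pos":[0,0,-13],"turn":0,"jaw":1},
    {"delta_pos":[0,0,-15.5],"turn":0,"jaw":1},
    {"delta_pos":[0,0,-15.5],"turn":0,"jaw":1},
  ],
)

```text
clock: 6.23
tool_pos: [0.5428, 0.3132, 0.3046]
eef_rot: [0.985, -0.171, 0.004, -0.005]
contact_force: [0.2, -0.7, -1.3]
opening: 0.271
```

```bash
python3 go.py 0.5133 -0.156 0.32 19.8; python3 - <<'E'
from h import *
for n,(a,b,c,d) in(("side",(150,130,170,150)),):
    im=vision.snapshot(n);cv2.imwrite(f"pics/{n}4.png",im);crop(im,a,b,c,d,4,f"pics/{n}4c.png")
E
```

```text
t 6.23 p [0.5428 0.3132 0.3046] yaw -19.7 tilt 0.71 q [-0.3536  0.6529 -0.4453  1.4951  0.3073  1.0505 -1.2129] F [ 0.1681 -0.7109 -1.2579] M [ 0.0252 -0.0816 -0.0519] op 0.271
delta_cm [13.05 45.15 -1.93] turn -39.5 dist 0.47
```

View pics/side4c.png

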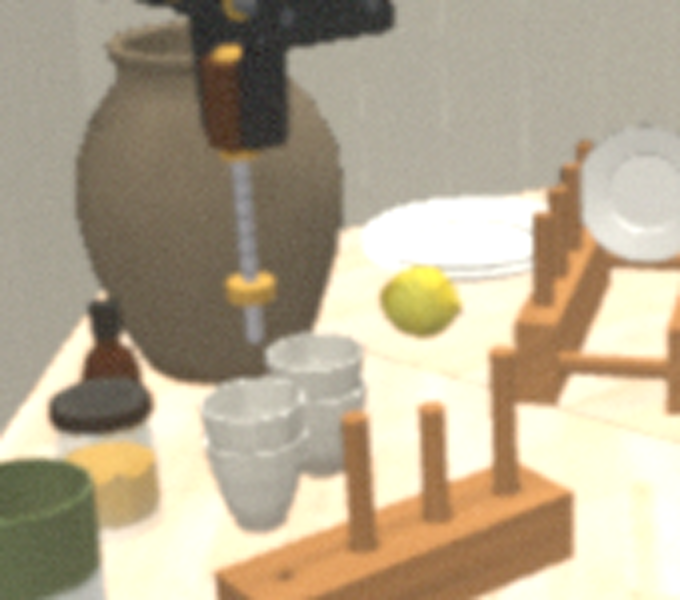

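send_rows(
  series=[
    {"delta_pos":[1,3,0],"turn":-3,"jaw":1},
    {"delta_pos":[2.5,7,0],"turn":-10,"jaw":1},
    {"delta_pos":[3,11,0],"turn":-15,"jaw":1},
    {"delta_pos":[4,15,0],"turn":-21,"jaw":1},
    {"delta_pos":[5.5,19,0],"turn":-27,"jaw":1},
    {"delta_pos":[6.5,23,0],"turn":-33,"jaw":1},
    {"delta_pos":[8,27,0],"turn":-39.5,"jaw":1},
    {"delta_pos":[9,31,0],"turn":-39.5,"jaw":1},
  ],
)

```text
clock: 6.95
tool_pos: [0.5199, -0.0127, 0.2961]
eef_rot: [0.985, 0.174, -0.001, -0.0]
contact_force: [0.4, -0.2, -0.9]
opening: 0.268
```

```bash
python3 go.py 0.5133 -0.156 0.305 19.8
```

```text
t 6.95 p [ 0.5199 -0.0127  0.2961] yaw 20.09 tilt 0.14 q [ 0.3599  0.557  -0.6815  1.8026  0.4255  0.9361 -0.1557] F [ 0.4025 -0.1807 -0.9412] M [-0.0311 -0.1628 -0.0213] op 0.268
delta_cm [-5.55 13.23 -0.89] turn 0.29 dist 0.144
```

send_rows(
  series=[
    {"delta_pos":[-1.5,4,-0.9],"turn":0,"jaw":1},
    {"delta_pos":[-3,7.5,-0.9],"turn":0,"jaw":1},
    {"delta_pos":[-4.5,10.5,-0.9],"turn":0,"jaw":1},
    {"delta_pos":[-5.5,13,-0.9],"turn":0,"jaw":1},
    {"delta_pos":[-5.5,13,-0.9],"turn":0,"jaw":1},
    {"delta_pos":[-5.5,13,-0.9],"turn":0,"jaw":1},
  ],
)

```text
clock: 7.45
tool_pos: [0.5119, -0.1531, 0.3049]
eef_rot: [0.985, 0.17, -0.002, -0.0]
contact_force: [0.2, 0.9, -0.5]
opening: 0.27
```

send_rows(
  series=[
    {"delta_pos":[0,0,0],"turn":0,"jaw":1},
    {"delta_pos":[0,0,0],"turn":0,"jaw":1},
  ],
)

```text
clock: 7.62
tool_pos: [0.5132, -0.1493, 0.3061]
eef_rot: [0.985, 0.174, -0.0, -0.001]
contact_force: [0.8, -0.1, 0.2]
opening: 0.271
```

```bash
python3 go.py 0.5133 -0.156 0.305 19.8; python3 - <<'E'
from h import *
for n,(a,b,c,d) in(("side",(250,90,120,130)),("top",(310,150,140,110))):
    im=vision.snapshot(n);cv2.imwrite(f"pics/{n}5.png",im);crop(im,a,b,c,d,4,f"pics/{n}5c.png")
E
```

```text
t 7.62 p [ 0.5132 -0.1493  0.3061] yaw 19.99 tilt 0.08 q [ 0.6199  0.5663 -0.6908  1.7494  0.4226  0.9806  0.1142] F [ 0.7507 -0.0737  0.2104] M [-0.0325 -0.1319  0.011 ] op 0.271
delta_cm [-0.22  0.63  0.11] turn 0.19 dist 0.007
```

View pics/side5c.png

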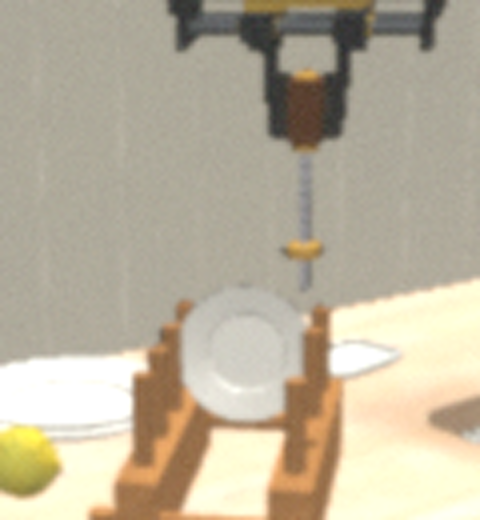

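View pics/top5c.png

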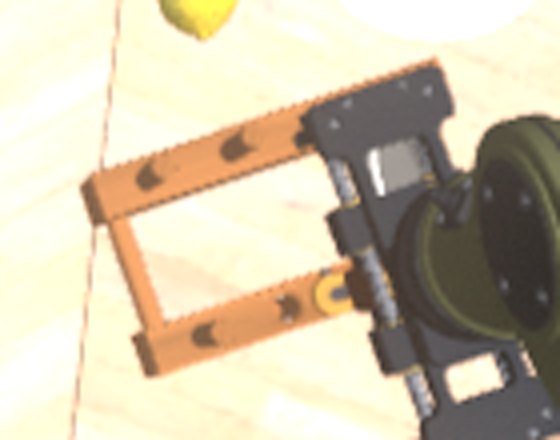

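```bash
python3 - <<'E'
from h import *
t=r.get_state()["tool_pos"]
print("tip side",proj("side",[t[0],t[1],t[2]-.121]),"collar ctr side/top",proj("side",[t[0],t[1],t[2]-.121+.029]),proj("top",[t[0],t[1],t[2]-.121+.034]))
for n in("side","top"):
    for l in("collar","gauge_grip","gauge_tip"):
        print(n,l,[(round(d["score"],2),(np.array(d["location"])[::-1]*[560,420]).round(1)) for d in nets.boxes_of(n,l)][:2])
im=cv2.imread("pics/top5.png");crop(im,370,205,60,45,12,"pics/t5z.png");im=cv2.imread("pics/side5.png");crop(im,300,130,50,40,14,"pics/s5z.png")
im=cv2.imread("pics/top0.png");crop(im,360,205,60,45,12,"pics/t0z.png")
E
```

```text
tip side [[325.6503 162.5637]] collar ctr side/top [[325.8001 152.737 ]] [[394.4636 222.2118]]
side collar []
side gauge_grip [(0.61, array([324.5, 127.1]))]
side gauge_tip [(0.83, array([328.7, 126.2]))]
top collar [(0.5, array([393.9, 224.4])), (0.35, array([181.2, 165.4]))]
top gauge_grip [(0.54, array([396.2, 224.8]))]
top gauge_tip [(0.72, array([396.8, 221.9]))]
```

View pics/t5z.png

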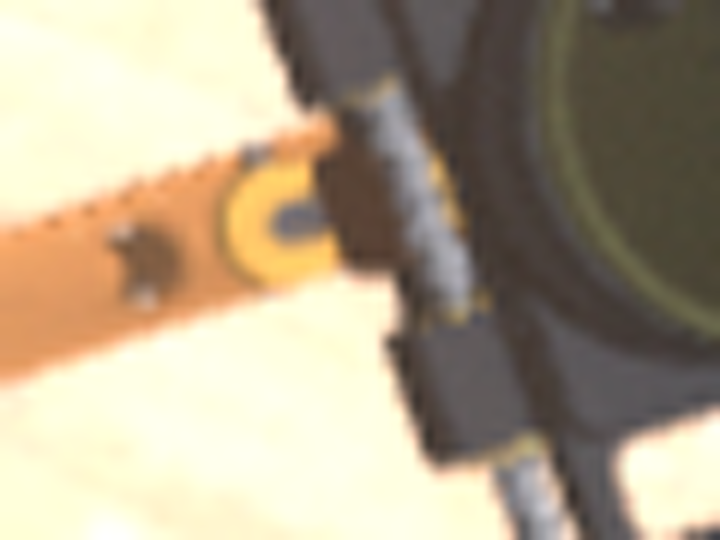

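View pics/s5z.png

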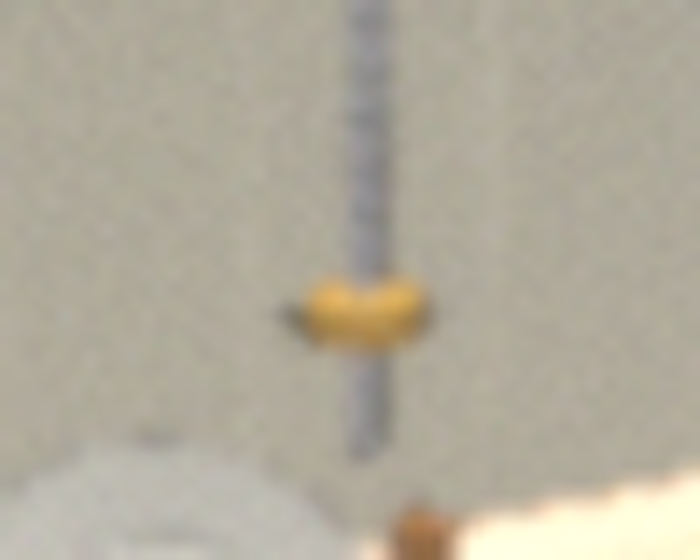

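View pics/t0z.png

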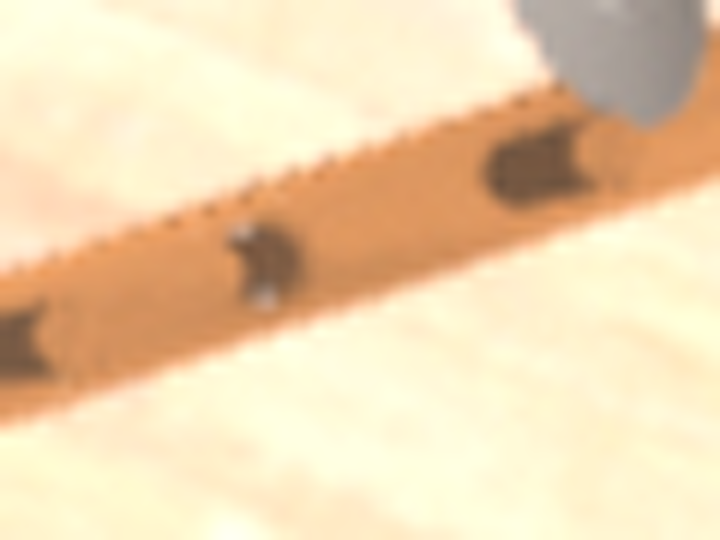

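```bash
python3 - <<'E'
from fit import *
# top camera bias correction
pts=list(rk)
b=np.array([-1.2,.8])
new=[]
for n,X,q in rk: new.append((n,X,q-b if n=="top" else q))
new+= [("side",(55,90,101),S2((110,318))),("side",(-55,90,101),S2((378,325))),("side",(55,90,136),S2((110,240))),("side",(-55,90,136),S2((378,246)))]
for nm,pp in(("all",new),("nobias",list(rk)+new[-4:])):
    for c in(("side",),("top",),("side","top")):
        s=fit(pp,(.57,-.16,.35),c);print(nm,c,s.x,s.cost,world(s.x,[-.055,.03,.066]))
    print(s.fun.reshape(-1,2).round(1).tolist())
z=back("top",np.array([381.1,226.8])-b,.063);print("direct",z, back("top",np.array([381.1,226.8]),.063))
E
```

```text
all ('side',) [ 0.5805 -0.1661  0.3754] 2.747858378841779 [[ 0.5183 -0.1584  0.066 ]]
all ('top',) [ 0.5765 -0.1687  0.3502] 2.4886604418714553 [[ 0.5145 -0.1594  0.066 ]]
all ('side', 'top') [ 0.5773 -0.1682  0.3469] 6.4059151468933 [[ 0.5154 -0.1587  0.066 ]]
[[-1.7, -0.4], [-0.8, -0.7], [0.1, -0.8], [0.9, 0.3], [-0.3, -0.8], [0.2, 0.5], [0.1, 0.2], [-0.3, -0.8], [-0.3, -0.6], [1.0, -0.7], [-0.4, 0.1], [0.6, -0.3], [-0.5, 1.0], [0.5, 0.7], [0.7, 0.7], [0.5, -0.7], [0.2, 0.1], [0.2, -1.0], [0.3, -0.3]]
nobias ('side',) [ 0.5805 -0.1661  0.3754] 2.747858378841779 [[ 0.5183 -0.1584  0.066 ]]
nobias ('top',) [ 0.5743 -0.1655  0.3502] 2.522829179656115 [[ 0.5123 -0.1562  0.066 ]]
nobias ('side', 'top') [ 0.5755 -0.1654  0.3457] 7.389723499099931 [[ 0.5136 -0.1558  0.066 ]]
[[-1.5, -0.6], [-0.7, -0.9], [0.3, -1.0], [1.1, 0.2], [-0.2, -0.9], [0.3, 0.4], [0.2, -0.0], [-0.2, -1.0], [-0.3, -0.2], [1.0, -0.3], [-0.3, 0.5], [0.7, 0.2], [-0.5, 1.5], [0.6, 1.3], [0.7, 1.2], [0.5, -0.3], [0.3, 0.5], [0.2, -0.7], [0.4, 0.1]]
direct [ 0.514 -0.158  0.063] [ 0.5118 -0.1548  0.063 ]
```

```bash
python3 go.py 0.5143 -0.158 0.205 19.8
```

```text
t 8.02 p [ 0.5134 -0.1509  0.3065] yaw 19.85 tilt 0.01 q [ 0.6211  0.5659 -0.6893  1.7481  0.423   0.981   0.1145] F [-0.1101 -0.1242 -1.3178] M [-0.0107 -0.1022 -0.0299] op 0.27
delta_cm [-0.15  0.7  10.15] turn 0.05 dist 0.102
```

send_rows(
  series=[
    {"delta_pos":[-0.1,0.7,0],"turn":0,"jaw":1},
    {"delta_pos":[-0.1,0.7,2],"turn":0,"jaw":1},
    {"delta_pos":[-0.1,0.7,5],"turn":0,"jaw":1},
    {"delta_pos":[-0.1,0.7,8],"turn":0,"jaw":1},
    {"delta_pos":[-0.1,0.7,10.1],"turn":0,"jaw":1},
    {"delta_pos":[-0.1,0.7,10.1],"turn":0,"jaw":1},
    {"delta_pos":[-0.1,0.7,10.1],"turn":0,"jaw":1},
    {"delta_pos":[-0.1,0.7,10.1],"turn":0,"jaw":1},
  ],
)

```text
clock: 8.68
tool_pos: [0.5158, -0.1583, 0.2066]
eef_rot: [0.985, 0.172, 0.001, 0.0]
contact_force: [0.1, 0.6, -0.6]
opening: 0.269
```

```bash
python3 go.py 0.5143 -0.158 0.205 19.8; python3 - <<'E'
from h import *
for n,(a,b,c,d) in(("side",(285,120,80,105)),("top",(360,190,80,60))):
    im=vision.snapshot(n);cv2.imwrite(f"pics/{n}6.png",im);crop(im,a,b,c,d,6 if n=="side" else 9,f"pics/{n}6c.png")
t=r.get_state()["tool_pos"]
print("tip side",proj("side",[t[0],t[1],t[2]-.121]),"collar top",proj("top",[t[0],t[1],t[2]-.121+.034]))
E
```

```text
t 8.68 p [ 0.5158 -0.1583  0.2066] yaw 19.8 tilt 0.13 q [ 0.5731  0.6923 -0.6032  1.8591  0.5529  0.7609  0.0117] F [ 0.1016  0.6069 -0.637 ] M [-0.0741 -0.1294  0.0139] op 0.269
delta_cm [-0.13 -0.08  0.16] turn 0.0 dist 0.002
tip side [[325.6833 193.9673]] collar top [[387.6934 223.8905]]
```

View pics/side6c.png

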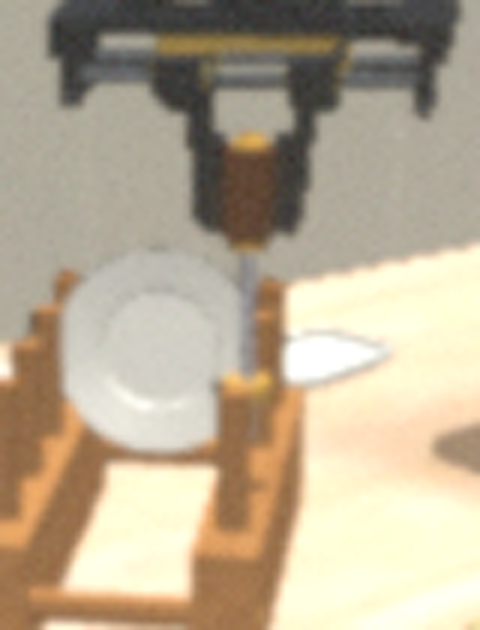

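View pics/top6c.png

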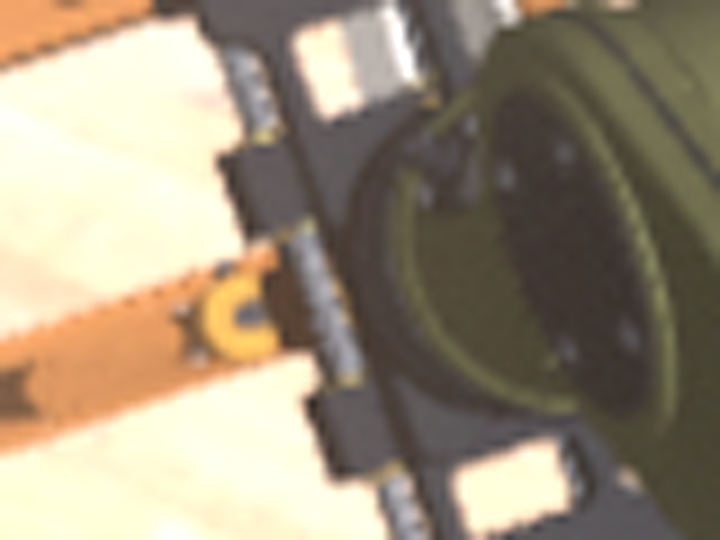

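```bash
python3 - <<'E'
from h import *
print(proj("top",[.5158,-.1583,.063])+[-.7,.4],proj("top",[.5143,-.158,.063])+[-.7,.4])
E
```

```text
[[381.696  225.7227]] [[381.5846 226.2842]]
```

send_rows(
  series=[
    {"delta_pos":[-0.15,-0.1,0],"turn":0,"jaw":1},
    {"delta_pos":[-0.15,-0.1,1],"turn":0,"jaw":1},
    {"delta_pos":[-0.15,-0.1,1.8],"turn":0,"jaw":1},
    {"delta_pos":[-0.15,-0.1,2.4],"turn":0,"jaw":1},
    {"delta_pos":[-0.15,-0.1,3],"turn":0,"jaw":1},
    {"delta_pos":[-0.15,-0.1,3],"turn":0,"jaw":1},
    {"delta_pos":[-0.15,-0.1,3],"turn":0,"jaw":1},
  ],
)

```text
clock: 9.37
tool_pos: [0.5128, -0.1576, 0.1749]
eef_rot: [0.985, 0.172, -0.0, -0.0]
contact_force: [-0.4, -0.2, -0.2]
opening: 0.272
```

```bash
python3 go.py 0.5138 -0.1575 0.160 19.8
```

```text
t 9.37 p [ 0.5128 -0.1576  0.1749] yaw 19.83 tilt 0.06 q [ 0.5497  0.7332 -0.5661  1.8936  0.5983  0.6905 -0.0296] F [-0.3881 -0.1563 -0.2313] M [-0.013  -0.1405 -0.0299] op 0.272
delta_cm [0.09 0.03 1.49] turn 0.03 dist 0.015
```

send_rows(
  series=[
    {"delta_pos":[0,0,0.5],"turn":0,"jaw":1},
    {"delta_pos":[0,0,1],"turn":0,"jaw":1},
    {"delta_pos":[0,0,1.4],"turn":0,"jaw":1},
    {"delta_pos":[0,0,1.4],"turn":0,"jaw":1},
    {"delta_pos":[0,0,1.4],"turn":0,"jaw":1},
  ],
)

```text
clock: 9.78
tool_pos: [0.513, -0.1576, 0.1612]
eef_rot: [0.985, 0.172, -0.0, -0.0]
contact_force: [0.4, 0.8, -0.8]
opening: 0.27
```

send_rows(
  series=[
    {"delta_pos":[0,0,0.15],"turn":0,"jaw":1},
    {"delta_pos":[0,0,0.3],"turn":0,"jaw":1},
    {"delta_pos":[0,0,0.3],"turn":0,"jaw":1},
    {"delta_pos":[0,0,0.3],"turn":0,"jaw":1},
  ],
)

```text
clock: 10.12
tool_pos: [0.513, -0.1577, 0.1584]
eef_rot: [0.985, 0.172, 0.0, 0.0]
contact_force: [-0.4, 0.2, -1.4]
opening: 0.27
```

send_rows(
  series=[
    {"delta_pos":[0,0,0.15],"turn":0,"jaw":1},
    {"delta_pos":[0,0,0.3],"turn":0,"jaw":1},
    {"delta_pos":[0,0,0.3],"turn":0,"jaw":1},
    {"delta_pos":[0,0,0.3],"turn":0,"jaw":1},
  ],
)

```text
clock: 10.45
tool_pos: [0.513, -0.1577, 0.1553]
eef_rot: [0.985, 0.172, 0.0, 0.0]
contact_force: [0.2, 0.2, -1.0]
opening: 0.271
```

send_rows(
  series=[
    {"delta_pos":[0,0,0.15],"turn":0,"jaw":1},
    {"delta_pos":[0,0,0.3],"turn":0,"jaw":1},
    {"delta_pos":[0,0,0.3],"turn":0,"jaw":1},
    {"delta_pos":[0,0,0.3],"turn":0,"jaw":1},
  ],
)

```text
clock: 10.78
tool_pos: [0.513, -0.1577, 0.1522]
eef_rot: [0.985, 0.172, -0.0, -0.0]
contact_force: [1.1, -0.3, -1.1]
opening: 0.27
```

send_rows(
  series=[
    {"delta_pos":[0,0,0.15],"turn":0,"jaw":1},
    {"delta_pos":[0,0,0.3],"turn":0,"jaw":1},
    {"delta_pos":[0,0,0.3],"turn":0,"jaw":1},
    {"delta_pos":[0,0,0.3],"turn":0,"jaw":1},
  ],
)

```text
clock: 11.12
tool_pos: [0.513, -0.1577, 0.1492]
eef_rot: [0.985, 0.172, -0.0, -0.0]
contact_force: [0.6, 0.3, -1.8]
opening: 0.269
```

Not 30 mm. Now near 40 mm; go in 1.5–2 mm steps.

send_rows(
  series=[
    {"delta_pos":[0,0,0.1],"turn":0,"jaw":1},
    {"delta_pos":[0,0,0.15],"turn":0,"jaw":1},
    {"delta_pos":[0,0,0.15],"turn":0,"jaw":1},
  ],
)

```text
clock: 11.37
tool_pos: [0.513, -0.1577, 0.1478]
eef_rot: [0.985, 0.172, 0.0, 0.0]
contact_force: [0.1, -0.1, -0.4]
opening: 0.267
```

send_rows(
  series=[
    {"delta_pos":[0,0,0.1],"turn":0,"jaw":1},
    {"delta_pos":[0,0,0.15],"turn":0,"jaw":1},
    {"delta_pos":[0,0,0.15],"turn":0,"jaw":1},
  ],
)

```text
clock: 11.62
tool_pos: [0.513, -0.1577, 0.1463]
eef_rot: [0.985, 0.172, 0.0, 0.0]
contact_force: [0.2, -0.1, -1.0]
opening: 0.266
```

send_rows(
  series=[
    {"delta_pos":[0,0,0.1],"turn":0,"jaw":1},
    {"delta_pos":[0,0,0.15],"turn":0,"jaw":1},
    {"delta_pos":[0,0,0.15],"turn":0,"jaw":1},
  ],
)

```text
clock: 11.87
tool_pos: [0.513, -0.1577, 0.1448]
eef_rot: [0.985, 0.172, 0.0, 0.0]
contact_force: [0.9, 0.4, -1.1]
opening: 0.269
```

send_rows(
  series=[
    {"delta_pos":[0,0,0.1],"turn":0,"jaw":1},
    {"delta_pos":[0,0,0.2],"turn":0,"jaw":1},
    {"delta_pos":[0,0,0.2],"turn":0,"jaw":1},
  ],
)

```text
clock: 12.12
tool_pos: [0.513, -0.1578, 0.1427]
eef_rot: [0.985, 0.172, 0.0, 0.0]
contact_force: [0.5, 1.0, -1.0]
opening: 0.273
```

send_rows(
  series=[
    {"delta_pos":[0,0,0.1],"turn":0,"jaw":1},
    {"delta_pos":[0,0,0.2],"turn":0,"jaw":1},
    {"delta_pos":[0,0,0.2],"turn":0,"jaw":1},
  ],
)

```text
clock: 12.37
tool_pos: [0.513, -0.1577, 0.1407]
eef_rot: [0.985, 0.172, -0.0, 0.0]
contact_force: [1.6, -0.0, -0.5]
opening: 0.268
```

send_rows(
  series=[
    {"delta_pos":[0,0,0.1],"turn":0,"jaw":1},
    {"delta_pos":[0,0,0.15],"turn":0,"jaw":1},
    {"delta_pos":[0,0,0.15],"turn":0,"jaw":1},
  ],
)

```text
clock: 12.62
tool_pos: [0.513, -0.1578, 0.1393]
eef_rot: [0.985, 0.172, 0.0, 0.0]
contact_force: [0.4, -0.3, -1.8]
opening: 0.272
```

```bash
python3 go.py 0.5138 -0.1575 0.160 19.8;python3 - <<'E'
from h import *
for n,(a,b,c,d) in(("side",(285,120,80,105)),("top",(360,190,80,60))):
    im=vision.snapshot(n);cv2.imwrite(f"pics/{n}7.png",im);crop(im,a,b,c,d,6 if n=="side" else 9,f"pics/{n}7c.png")
E
```

```text
t 12.62 p [ 0.513  -0.1578  0.1393] yaw 19.81 tilt 0.0 q [ 0.5197  0.7835 -0.5172  1.9199  0.6535  0.6115 -0.0776] F [ 0.4158 -0.3035 -1.7681] M [-0.0558 -0.2757 -0.0325] op 0.272
delta_cm [ 0.08  0.   -2.07] turn 0.01 dist 0.021
```

View pics/side7c.png

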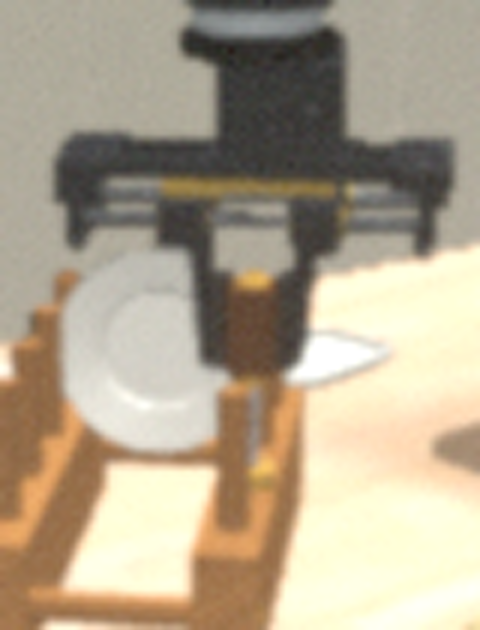

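send_rows(
  series=[
    {"delta_pos":[0,0,0.1],"turn":0,"jaw":1},
    {"delta_pos":[0,0,0.15],"turn":0,"jaw":1},
    {"delta_pos":[0,0,0.15],"turn":0,"jaw":1},
  ],
)

```text
clock: 12.97
tool_pos: [0.513, -0.1577, 0.1378]
eef_rot: [0.985, 0.172, 0.0, 0.0]
contact_force: [0.2, 0.5, -0.2]
opening: 0.267
```

send_rows(
  series=[
    {"delta_pos":[0,0,0.1],"turn":0,"jaw":1},
    {"delta_pos":[0,0,0.1],"turn":0,"jaw":1},
    {"delta_pos":[0,0,0.1],"turn":0,"jaw":1},
  ],
)

```text
clock: 13.22
tool_pos: [0.513, -0.1577, 0.1368]
eef_rot: [0.985, 0.172, -0.0, -0.0]
contact_force: [1.2, 0.1, -0.2]
opening: 0.267
```

send_rows(
  series=[
    {"delta_pos":[0,0,0.1],"turn":0,"jaw":1},
    {"delta_pos":[0,0,0.1],"turn":0,"jaw":1},
    {"delta_pos":[0,0,0.1],"turn":0,"jaw":1},
  ],
)

```text
clock: 13.47
tool_pos: [0.5131, -0.1577, 0.1361]
eef_rot: [0.985, 0.172, 0.0, 0.0]
contact_force: [-0.2, 0.5, 2.5]
opening: 0.268
```

send_rows(
  series=[
    {"delta_pos":[0,0,0.1],"turn":0,"jaw":1},
    {"delta_pos":[0,0,0.1],"turn":0,"jaw":1},
    {"delta_pos":[0,0,0.1],"turn":0,"jaw":1},
  ],
)

```text
clock: 13.72
tool_pos: [0.5132, -0.1577, 0.1358]
eef_rot: [0.985, 0.172, 0.0, 0.0]
contact_force: [-1.3, -0.4, 10.6]
opening: 0.269
```

send_rows(
  series=[
    {"delta_pos":[0,0,0],"turn":0,"jaw":1},
    {"delta_pos":[0,0,0],"turn":0,"jaw":1},
    {"delta_pos":[0,0,-0.5],"turn":0,"jaw":1},
    {"delta_pos":[0,0,-2],"turn":0,"jaw":1},
    {"delta_pos":[0,0,-5],"turn":0,"jaw":1},
    {"delta_pos":[0,0,-9],"turn":0,"jaw":1},
    {"delta_pos":[0,0,-13],"turn":0,"jaw":1},
    {"delta_pos":[0,0,-16.8],"turn":0,"jaw":1},
  ],
)

```text
clock: 14.38
tool_pos: [0.5121, -0.1575, 0.3045]
eef_rot: [0.985, 0.172, -0.001, -0.0]
contact_force: [0.9, -0.6, -1.2]
opening: 0.272
```

```bash
python3 go.py 0.541 0.311 0.305 -19.6;python3 - <<'E'
from h import *
for n,(a,b,c,d) in(("side",(285,90,80,105)),("top",(360,190,80,60))):
    im=vision.snapshot(n);cv2.imwrite(f"pics/{n}8.png",im);crop(im,a,b,c,d,6 if n=="side" else 9,f"pics/{n}8c.png")
E
```

```text
t 14.38 p [ 0.5121 -0.1575  0.3045] yaw 19.84 tilt 0.1 q [ 0.6347  0.5709 -0.6924  1.7473  0.4272  0.9811  0.1233] F [ 0.9376 -0.6338 -1.2242] M [-0.073  -0.2032  0.0064] op 0.272
delta_cm [ 18.62 -43.09  -0.03] turn 39.44 dist 0.469
```

View pics/side8c.png

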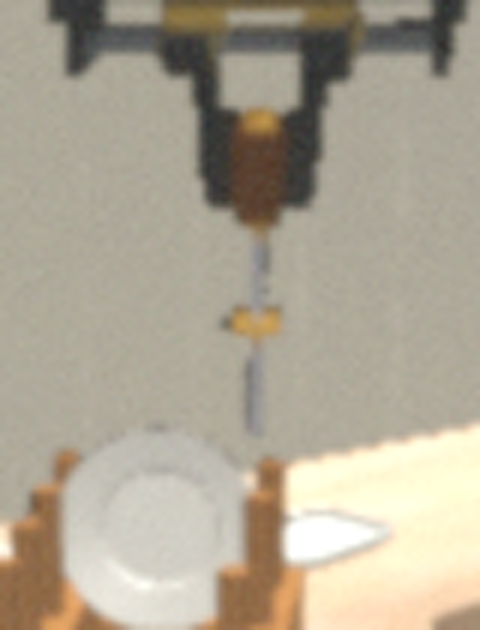

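send_rows(
  series=[
    {"delta_pos":[1,-2.5,0],"turn":3,"jaw":1},
    {"delta_pos":[2.7,-6.2,0],"turn":9,"jaw":1},
    {"delta_pos":[4.2,-9.8,0],"turn":15,"jaw":1},
    {"delta_pos":[5.8,-13.5,0],"turn":21,"jaw":1},
    {"delta_pos":[7.4,-17.1,0],"turn":27,"jaw":1},
    {"delta_pos":[9,-20.8,0],"turn":33,"jaw":1},
    {"delta_pos":[10.6,-24.5,0],"turn":39.4,"jaw":1},
    {"delta_pos":[12,-28,0],"turn":39.4,"jaw":1},
  ],
)

```text
clock: 15.15
tool_pos: [0.53, 0.1484, 0.3018]
eef_rot: [0.985, -0.172, -0.001, 0.001]
contact_force: [1.1, -0.3, -0.8]
opening: 0.269
```

```bash
python3 go.py 0.5405 0.3106 0.305 -19.7
```

```text
t 15.15 p [0.53   0.1484 0.3018] yaw -19.81 tilt 0.12 q [-0.0651  0.5559 -0.4776  1.7154  0.3037  0.9466 -1.0069] F [ 1.1119 -0.2981 -0.824 ] M [-0.0456 -0.0978  0.002 ] op 0.269
delta_cm [ -4.52 -15.62  -0.34] turn -0.11 dist 0.163
```

send_rows(
  series=[
    {"delta_pos":[-1,-3.5,0],"turn":0,"jaw":1},
    {"delta_pos":[-2,-7,0],"turn":0,"jaw":1},
    {"delta_pos":[-3,-10,0],"turn":0,"jaw":1},
    {"delta_pos":[-4,-13,0],"turn":0,"jaw":1},
    {"delta_pos":[-4.4,-15,0],"turn":0,"jaw":1},
    {"delta_pos":[-4.4,-15,0],"turn":0,"jaw":1},
    {"delta_pos":[-4.4,-15,0],"turn":0,"jaw":1},
    {"delta_pos":[-4.4,-15,0],"turn":0,"jaw":1},
  ],
)

```text
clock: 15.82
tool_pos: [0.5396, 0.3007, 0.3016]
eef_rot: [0.985, -0.171, -0.001, 0.002]
contact_force: [0.2, -0.2, 0.0]
opening: 0.272
```

```bash
python3 go.py 0.5405 0.3106 0.175 -19.7
```

```text
t 15.82 p [0.5396 0.3007 0.3016] yaw -19.64 tilt 0.2 q [-0.3329  0.651  -0.4567  1.5123  0.3138  1.0547 -1.208 ] F [ 0.2422 -0.2172  0.0205] M [-0.1277 -0.044   0.0245] op 0.272
delta_cm [-0.24 -1.01 12.66] turn 0.06 dist 0.127
```

send_rows(
  series=[
    {"delta_pos":[-0.2,-1,1],"turn":0,"jaw":1},
    {"delta_pos":[-0.2,-1,4],"turn":0,"jaw":1},
    {"delta_pos":[-0.2,-1,7],"turn":0,"jaw":1},
    {"delta_pos":[-0.2,-1,9.5],"turn":0,"jaw":1},
    {"delta_pos":[-0.2,-1,11.5],"turn":0,"jaw":1},
    {"delta_pos":[-0.2,-1,11.5],"turn":0,"jaw":1},
    {"delta_pos":[-0.2,-1,11.5],"turn":0,"jaw":1},
    {"delta_pos":[-0.2,-1,11.5],"turn":0,"jaw":1},
  ],
)

```text
clock: 16.48
tool_pos: [0.542, 0.3127, 0.1888]
eef_rot: [0.985, -0.17, 0.001, -0.001]
contact_force: [-0.6, -0.2, -0.7]
opening: 0.267
```

```bash
python3 go.py 0.5405 0.3106 0.171 -19.7
```

```text
t 16.48 p [0.542  0.3127 0.1888] yaw -19.63 tilt 0.1 q [-0.3741  0.784  -0.4081  1.6167  0.3928  0.8215 -1.2884] F [-0.5887 -0.2113 -0.7307] M [-0.1041 -0.0792  0.0009] op 0.267
delta_cm [-0.07  0.25  1.78] turn 0.07 dist 0.018
```

send_rows(
  series=[
    {"delta_pos":[-0.1,0.2,0.5],"turn":0,"jaw":1},
    {"delta_pos":[-0.1,0.2,0.8],"turn":0,"jaw":1},
    {"delta_pos":[-0.1,0.2,0.8],"turn":0,"jaw":1},
    {"delta_pos":[-0.1,0.2,0.8],"turn":0,"jaw":1},
    {"delta_pos":[-0.1,0.2,0.8],"turn":0,"jaw":1},
  ],
)

```text
clock: 16.9
tool_pos: [0.5398, 0.3111, 0.1802]
eef_rot: [0.985, -0.17, 0.0, -0.0]
contact_force: [0.2, 0.4, -0.0]
opening: 0.269
```

```bash
python3 go.py 0.5405 0.3106 0.171 -19.7;python3 - <<'E'
from h import *
for n,(a,b,c,d) in(("side",(190,200,80,90)),("top",(180,190,80,60))):
    im=vision.snapshot(n);cv2.imwrite(f"pics/{n}9.png",im);crop(im,a,b,c,d,6 if n=="side" else 9,f"pics/{n}9c.png")
E
```

```text
t 16.9 p [0.5398 0.3111 0.1802] yaw -19.59 tilt 0.04 q [-0.376   0.7918 -0.4031  1.6312  0.3996  0.8006 -1.2947] F [ 0.2302  0.3767 -0.0074] M [-0.045  -0.078   0.0127] op 0.269
delta_cm [0.08 0.03 0.92] turn 0.11 dist 0.009
```

View pics/side9c.png

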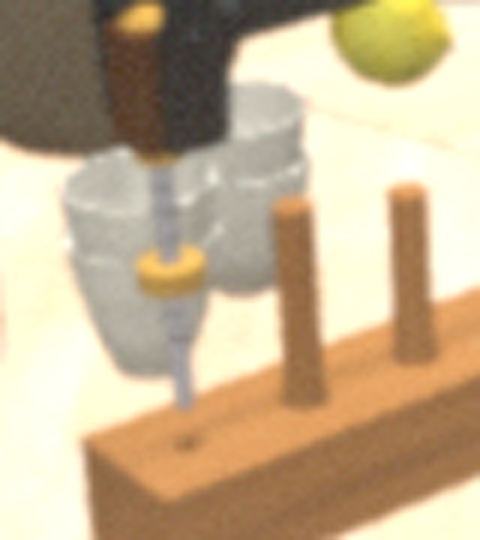

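View pics/top9c.png

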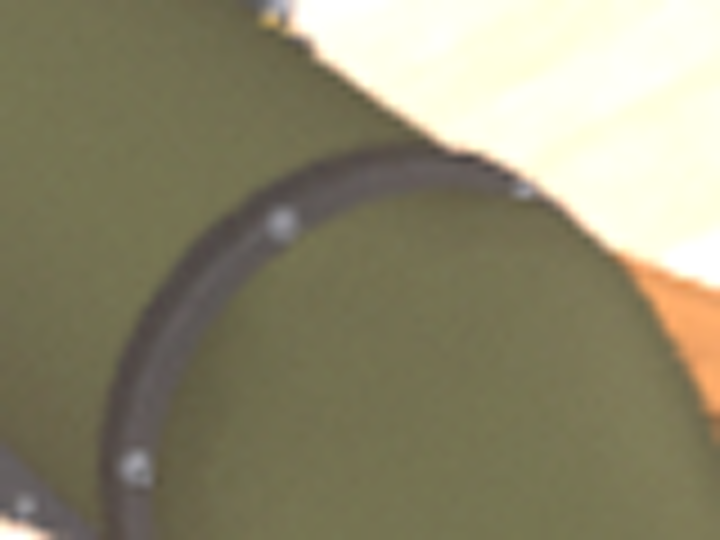

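send_rows(
  series=[
    {"delta_pos":[0.08,0.03,0],"turn":0.1,"jaw":1},
    {"delta_pos":[0.08,0.03,0.5],"turn":0.1,"jaw":1},
    {"delta_pos":[0.08,0.03,1],"turn":0.1,"jaw":1},
    {"delta_pos":[0.08,0.03,1.5],"turn":0.1,"jaw":1},
    {"delta_pos":[0.08,0.03,1.7],"turn":0.1,"jaw":1},
    {"delta_pos":[0.08,0.03,1.7],"turn":0.1,"jaw":1},
  ],
)

```text
clock: 17.5
tool_pos: [0.54, 0.3102, 0.1619]
eef_rot: [0.985, -0.171, -0.0, 0.001]
contact_force: [-0.0, -0.3, -0.5]
opening: 0.273
```

```bash
python3 go.py 0.5405 0.3106 0.1423 -19.7
```

```text
t 17.5 p [0.54   0.3102 0.1619] yaw -19.68 tilt 0.08 q [-0.3809  0.8156 -0.3917  1.6438  0.4123  0.7667 -1.3058] F [-0.0034 -0.2843 -0.5265] M [-0.0596 -0.0397 -0.0138] op 0.273
delta_cm [ 0.03 -0.06  1.96] turn 0.02 dist 0.02
```

Entered freely (tip ≈ 41 mm). Continue down.

send_rows(
  series=[
    {"delta_pos":[0.03,-0.05,0.4],"turn":0,"jaw":1},
    {"delta_pos":[0.03,-0.05,0.9],"turn":0,"jaw":1},
    {"delta_pos":[0.03,-0.05,1.3],"turn":0,"jaw":1},
    {"delta_pos":[0.03,-0.05,1.6],"turn":0,"jaw":1},
    {"delta_pos":[0.03,-0.05,1.6],"turn":0,"jaw":1},
  ],
)

```text
clock: 17.92
tool_pos: [0.5404, 0.3105, 0.146]
eef_rot: [0.985, -0.171, -0.0, 0.0]
contact_force: [-0.6, 0.1, -0.5]
opening: 0.27
```

```bash
python3 go.py 0.5405 0.3106 0.1423 -19.7;python3 - <<'E'
from h import *
for n,(a,b,c,d) in(("side",(190,200,80,90)),):
    im=vision.snapshot(n);cv2.imwrite(f"pics/{n}10.png",im);crop(im,a,b,c,d,6 if n=="side" else 9,f"pics/{n}10c.png")
E
```

```text
t 17.92 p [0.5404 0.3105 0.146 ] yaw -19.67 tilt 0.08 q [-0.3867  0.837  -0.3815  1.6525  0.4242  0.7366 -1.3158] F [-0.6231  0.0921 -0.4727] M [-0.0124 -0.0807  0.0329] op 0.27
delta_cm [ 0.01 -0.01  0.37] turn 0.03 dist 0.004
```

View pics/side10c.png

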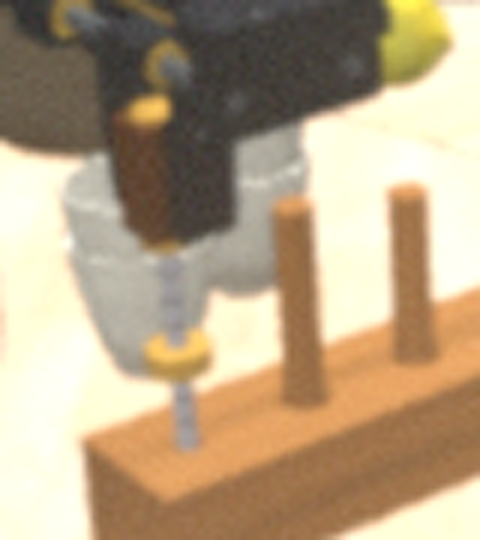

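Rod is in the hole, collar at about mid-rod. Lower the last few mm and release.

send_rows(
  series=[
    {"delta_pos":[0,0,0.15],"turn":0,"jaw":1},
    {"delta_pos":[0,0,0.28],"turn":0,"jaw":1},
    {"delta_pos":[0,0,0.28],"turn":0,"jaw":1},
    {"delta_pos":[0,0,0.28],"turn":0,"jaw":1},
  ],
)

```text
clock: 18.3
tool_pos: [0.5408, 0.3108, 0.1441]
eef_rot: [0.985, -0.171, 0.0, 0.0]
contact_force: [0.6, -1.5, -0.9]
opening: 0.271
```

send_rows(
  series=[
    {"delta_pos":[0,0,0],"turn":0,"jaw":0.6},
    {"delta_pos":[0,0,0],"turn":0,"jaw":0.3},
    {"delta_pos":[0,0,0],"turn":0,"jaw":0.2},
    {"delta_pos":[0,0,0],"turn":0,"jaw":0.2},
    {"delta_pos":[0,0,0],"turn":0,"jaw":0.2},
    {"delta_pos":[0,0,0],"turn":0,"jaw":0.2},
  ],
)

```text
clock: 18.8
tool_pos: [0.5408, 0.3109, 0.1441]
eef_rot: [0.985, -0.171, 0.0, -0.0]
contact_force: [0.7, -0.2, 0.4]
opening: 0.7
```

```bash
python3 go.py 0.5405 0.3106 0.22 -19.7
```

```text
t 18.8 p [0.5408 0.3109 0.1441] yaw -19.68 tilt 0.01 q [-0.3876  0.8395 -0.38    1.6535  0.4261  0.7316 -1.3175] F [ 0.7458 -0.1572  0.3726] M [-0.0301 -0.0968  0.0212] op 0.7
delta_cm [-0.02  0.03 -7.59] turn 0.02 dist 0.076
```

send_rows(
  series=[
    {"delta_pos":[0,0,-1],"turn":0,"jaw":0.2},
    {"delta_pos":[0,0,-4],"turn":0,"jaw":0.2},
    {"delta_pos":[0,0,-8],"turn":0,"jaw":0.2},
    {"delta_pos":[0,0,-11],"turn":0,"jaw":0.2},
    {"delta_pos":[0,3,-11],"turn":0,"jaw":0.4},
    {"delta_pos":[0,7,-11],"turn":0,"jaw":0.4},
    {"delta_pos":[0,11,-11],"turn":0,"jaw":0.4},
    {"delta_pos":[0,14,-11],"turn":0,"jaw":0.4},
  ],
)

```text
clock: 19.47
tool_pos: [0.4925, 0.1757, 0.2548]
eef_rot: [0.985, -0.172, 0.0, 0.001]
contact_force: [-1.1, -0.8, -0.7]
opening: 0.6
```

```bash
python3 go.py 0.489 0.163 0.15 -19.7;python3 - <<'E'
from h import *
for n,(a,b,c,d) in(("side",(190,180,110,120)),("top",(180,180,110,80))):
    im=vision.snapshot(n);cv2.imwrite(f"pics/{n}11.png",im);crop(im,a,b,c,d,5 if n=="side" else 7,f"pics/{n}11c.png")
E
```

```text
t 19.47 p [0.4925 0.1757 0.2548] yaw -19.76 tilt 0.13 q [-0.1426  0.5764 -0.4632  1.8567  0.3525  0.7909 -1.1374] F [-1.0864 -0.7863 -0.7112] M [-0.0307 -0.1006  0.0161] op 0.6
delta_cm [ 0.09  1.29 10.49] turn -0.06 dist 0.106
```

View pics/side11c.png

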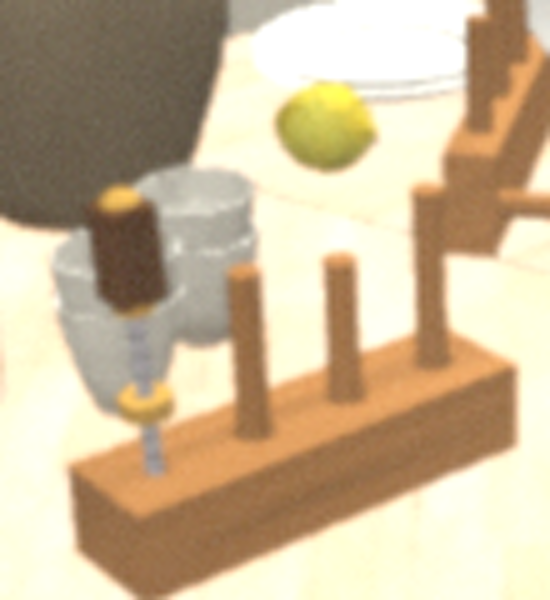

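View pics/top11c.png

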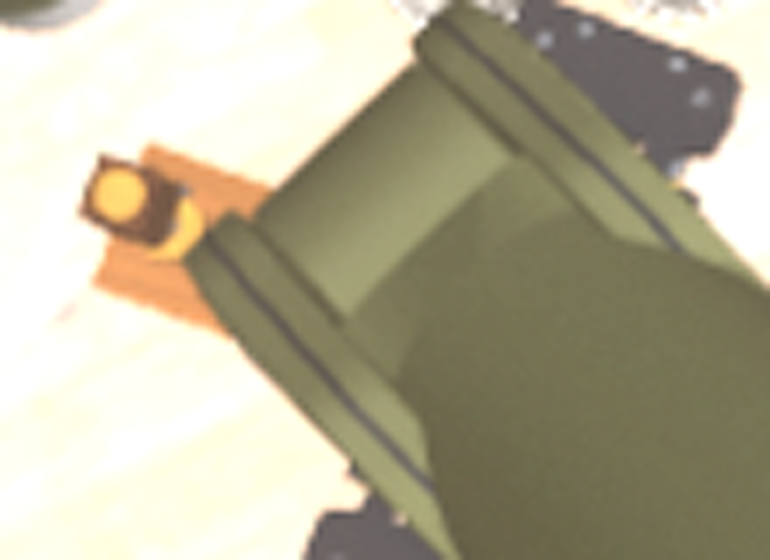

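send_rows(
  series=[
    {"delta_pos":[0.1,1.2,0],"turn":0,"jaw":0.4},
    {"delta_pos":[0.1,1.2,4],"turn":0,"jaw":0.4},
    {"delta_pos":[0.1,1.2,8],"turn":0,"jaw":0.4},
    {"delta_pos":[0.1,1.2,9],"turn":0,"jaw":0.4},
    {"delta_pos":[0.1,1.2,9],"turn":0,"jaw":0.4},
    {"delta_pos":[0.1,1.2,9],"turn":0,"jaw":0.4},
  ],
)

```text
clock: 20.07
tool_pos: [0.4909, 0.1685, 0.1647]
eef_rot: [0.985, -0.17, 0.0, -0.0]
contact_force: [-0.3, -0.8, 0.7]
opening: 0.601
```

```bash
python3 go.py 0.489 0.163 0.112 -19.7;python3 - <<'E'
from h import *
for n,(a,b,c,d) in(("side",(220,160,110,120)),):
    im=vision.snapshot(n);cv2.imwrite(f"pics/{n}12.png",im);crop(im,a,b,c,d,5 if n=="side" else 7,f"pics/{n}12c.png")
E
```

```text
t 20.07 p [0.4909 0.1685 0.1647] yaw -19.61 tilt 0.05 q [-0.1876  0.7013 -0.3783  1.9595  0.4606  0.5646 -1.2214] F [-0.3235 -0.7744  0.6521] M [-0.0477 -0.0432  0.0483] op 0.601
delta_cm [0.   0.58 5.27] turn 0.09 dist 0.053
```

View pics/side12c.png

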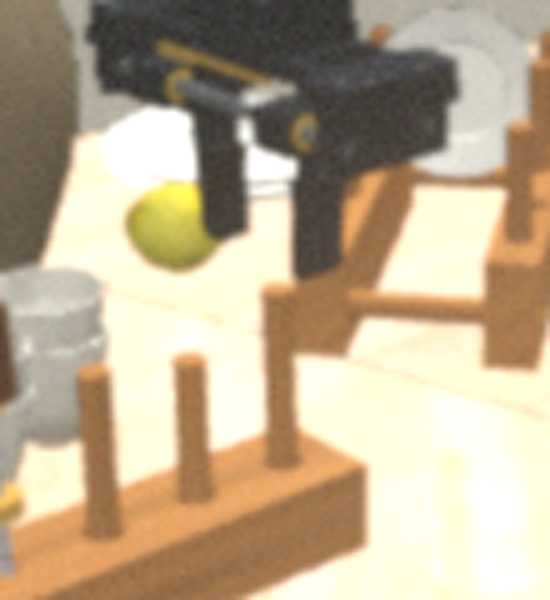

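```bash
python3 -c "
from h import *
print(proj('side',[.489,.163,.135]),proj('side',[.4896,.1633,.135]))"
```

```text
[[275.8062 217.4377]] [[275.5208 217.4342]]
```

send_rows(
  series=[
    {"delta_pos":[0,0.5,0],"turn":0,"jaw":0.4},
    {"delta_pos":[0,0.5,1],"turn":0,"jaw":0.4},
    {"delta_pos":[0,0.5,3],"turn":0,"jaw":0.4},
    {"delta_pos":[0,0.5,5.3],"turn":0,"jaw":0.4},
    {"delta_pos":[0,0.5,5.3],"turn":0,"jaw":0.4},
    {"delta_pos":[0,0.5,5.3],"turn":0,"jaw":0.4},
    {"delta_pos":[0,0.5,5.3],"turn":0,"jaw":0.4},
  ],
)

```text
clock: 20.7
tool_pos: [0.4893, 0.1629, 0.1119]
eef_rot: [0.985, -0.171, 0.001, -0.0]
contact_force: [0.9, 0.7, -0.8]
opening: 0.602
```

```bash
python3 go.py 0.489 0.163 0.112 -19.7
```

```text
t 20.7 p [0.4893 0.1629 0.1119] yaw -19.69 tilt 0.07 q [-0.2276  0.7834 -0.3016  2.004   0.5288  0.4288 -1.2763] F [ 0.8725  0.73   -0.7694] M [-0.0711 -0.0997  0.0132] op 0.602
delta_cm [-0.03  0.   -0.01] turn 0.01 dist 0.0
```

send_rows(
  series=[
    {"delta_pos":[0,0,0],"turn":0,"jaw":1},
    {"delta_pos":[0,0,0],"turn":0,"jaw":1},
    {"delta_pos":[0,0,0],"turn":0,"jaw":1},
    {"delta_pos":[0,0,0],"turn":0,"jaw":1},
    {"delta_pos":[0,0,0],"turn":0,"jaw":1},
    {"delta_pos":[0,0,0],"turn":0,"jaw":1},
    {"delta_pos":[0,0,0],"turn":0,"jaw":1},
    {"delta_pos":[0,0,0],"turn":0,"jaw":1},
  ],
  force=40,
)

```text
clock: 21.37
tool_pos: [0.4889, 0.1627, 0.1112]
eef_rot: [0.985, -0.171, 0.0, -0.0]
contact_force: [-0.2, -1.2, 2.3]
opening: 0.167
```

send_rows(
  series=[
    {"delta_pos":[0,0,0],"turn":0,"jaw":1},
    {"delta_pos":[0,0,0],"turn":0,"jaw":1},
  ],
)

```text
clock: 21.53
tool_pos: [0.4889, 0.1627, 0.1112]
eef_rot: [0.985, -0.171, 0.0, -0.0]
contact_force: [0.7, 0.0, 3.3]
opening: 0.167
```

```bash
python3 go.py 0.489 0.163 0.112 -19.7;python3 - <<'E'
from h import *
for n,(a,b,c,d) in(("side",(220,160,110,120)),):
    im=vision.snapshot(n);cv2.imwrite(f"pics/{n}13.png",im);crop(im,a,b,c,d,5 if n=="side" else 7,f"pics/{n}13c.png")
E
```

```text
t 21.53 p [0.4889 0.1627 0.1112] yaw -19.68 tilt 0.02 q [-0.2281  0.7846 -0.3009  2.0047  0.5293  0.4278 -1.2769] F [0.6604 0.0035 3.2541] M [-0.0787  0.0152 -0.002 ] op 0.167
delta_cm [-0.   -0.03 -0.08] turn 0.02 dist 0.001
```

View pics/side13c.png

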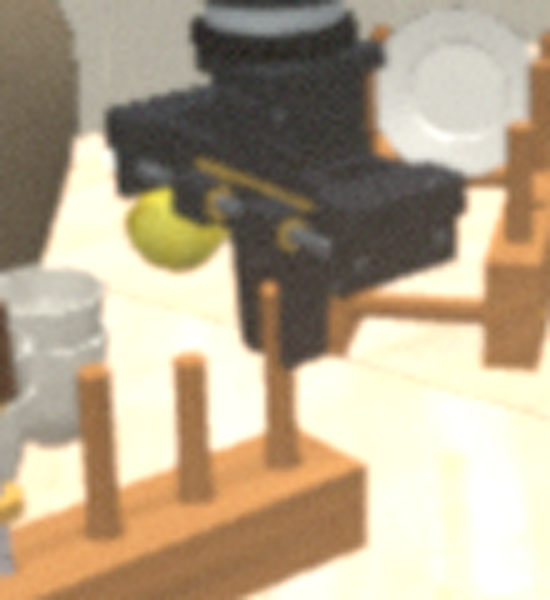

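send_rows(
  series=[
    {"delta_pos":[0,0,-0.5],"turn":0,"jaw":1},
    {"delta_pos":[0,0,-1.5],"turn":0,"jaw":1},
    {"delta_pos":[0,0,-3],"turn":0,"jaw":1},
    {"delta_pos":[0,0,-5],"turn":0,"jaw":1},
    {"delta_pos":[0,0,-9],"turn":0,"jaw":1},
    {"delta_pos":[0,0,-13],"turn":0,"jaw":1},
    {"delta_pos":[0,0,-17],"turn":0,"jaw":1},
    {"delta_pos":[0,0,-17],"turn":0,"jaw":1},
  ],
)

```text
clock: 22.25
tool_pos: [0.492, 0.165, 0.2887]
eef_rot: [0.985, -0.171, 0.006, -0.004]
contact_force: [1.3, 0.4, -0.1]
opening: 0.17
```

```bash
python3 go.py 0.5134 -0.157 0.275 19.8;python3 - <<'E'
from h import *
for n,(a,b,c,d) in(("side",(220,110,110,150)),):
    im=vision.snapshot(n);cv2.imwrite(f"pics/{n}14.png",im);crop(im,a,b,c,d,4 if n=="side" else 7,f"pics/{n}14c.png")
E
```

```text
t 22.25 p [0.492  0.165  0.2887] yaw -19.7 tilt 0.8 q [-0.0924  0.5248 -0.5018  1.8354  0.3286  0.8495 -1.0974] F [ 1.2714  0.3644 -0.0966] M [ 0.0349 -0.1409  0.0164] op 0.17
delta_cm [12.85 29.61  1.21] turn -39.5 dist 0.323
```

View pics/side14c.png

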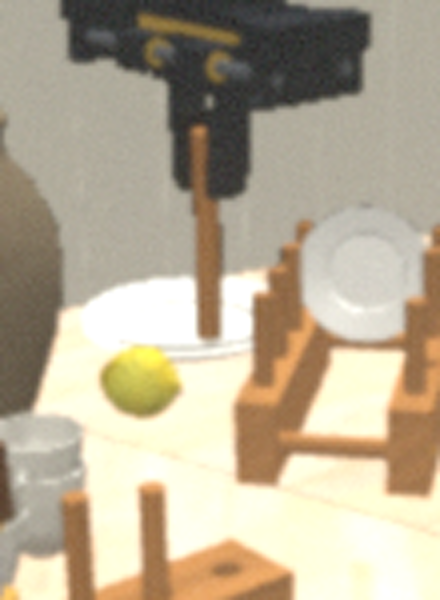

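send_rows(
  series=[
    {"delta_pos":[1,2.5,0],"turn":-4,"jaw":1},
    {"delta_pos":[2.6,6,0],"turn":-10,"jaw":1},
    {"delta_pos":[4.2,9.6,0],"turn":-16,"jaw":1},
    {"delta_pos":[5.8,13.2,0],"turn":-22,"jaw":1},
    {"delta_pos":[7.3,16.8,0],"turn":-28,"jaw":1},
    {"delta_pos":[8.9,20.4,0],"turn":-34,"jaw":1},
    {"delta_pos":[10.5,24,0],"turn":-39.5,"jaw":1},
    {"delta_pos":[12,27.5,0],"turn":-39.5,"jaw":1},
  ],
)

```text
clock: 22.97
tool_pos: [0.5079, -0.1392, 0.2802]
eef_rot: [0.985, 0.174, -0.001, -0.0]
contact_force: [1.6, -0.3, 0.5]
opening: 0.164
```

send_rows(
  series=[
    {"delta_pos":[0,0,0],"turn":0,"jaw":1},
    {"delta_pos":[0,0,0],"turn":0,"jaw":1},
    {"delta_pos":[0,0,0],"turn":0,"jaw":1},
  ],
)

```text
clock: 23.22
tool_pos: [0.5085, -0.1361, 0.2805]
eef_rot: [0.985, 0.172, -0.001, -0.001]
contact_force: [-0.3, -0.4, -0.3]
opening: 0.164
```

```bash
python3 go.py 0.5134 -0.157 0.18 19.8
```

```text
t 23.22 p [ 0.5085 -0.1361  0.2805] yaw 19.82 tilt 0.11 q [ 0.6101  0.5934 -0.7124  1.8063  0.4751  0.9222  0.0328] F [-0.302  -0.3664 -0.34  ] M [ 0.0078 -0.1699  0.0114] op 0.164
delta_cm [-0.23  2.15 10.05] turn 0.02 dist 0.103
```

send_rows(
  series=[
    {"delta_pos":[-0.2,2.1,0],"turn":0,"jaw":1},
    {"delta_pos":[-0.2,2.1,0.5],"turn":0,"jaw":1},
    {"delta_pos":[-0.2,2.1,4],"turn":0,"jaw":1},
    {"delta_pos":[-0.2,2.1,7],"turn":0,"jaw":1},
    {"delta_pos":[-0.2,2.1,9.5],"turn":0,"jaw":1},
    {"delta_pos":[-0.2,2.1,9.5],"turn":0,"jaw":1},
    {"delta_pos":[-0.2,2.1,9.5],"turn":0,"jaw":1},
    {"delta_pos":[-0.2,2.1,9.5],"turn":0,"jaw":1},
  ],
)

```text
clock: 23.88
tool_pos: [0.5152, -0.1558, 0.1873]
eef_rot: [0.985, 0.173, 0.001, -0.0]
contact_force: [-0.7, 0.5, -0.3]
opening: 0.168
```

send_rows(
  series=[
    {"delta_pos":[0,0,0],"turn":0,"jaw":1},
    {"delta_pos":[0,0,0],"turn":0,"jaw":1},
  ],
)

```text
clock: 24.05
tool_pos: [0.5154, -0.1569, 0.1877]
eef_rot: [0.985, 0.172, 0.001, 0.001]
contact_force: [-0.3, 0.9, -0.1]
opening: 0.167
```

```bash
python3 go.py 0.5134 -0.157 0.175 19.8;python3 - <<'E'
from h import *
for n,(a,b,c,d) in(("side",(285,120,80,105)),("top",(360,190,80,60))):
    im=vision.snapshot(n);cv2.imwrite(f"pics/{n}15.png",im);crop(im,a,b,c,d,6 if n=="side" else 9,f"pics/{n}15c.png")
E
```

```text
t 24.05 p [ 0.5154 -0.1569  0.1877] yaw 19.82 tilt 0.18 q [ 0.5769  0.7243 -0.6174  1.8787  0.6116  0.7323 -0.0452] F [-0.2705  0.8891 -0.0695] M [ 0.0059 -0.1386  0.002 ] op 0.167
delta_cm [-0.2  -0.06  1.27] turn 0.02 dist 0.013
```

View pics/side15c.png

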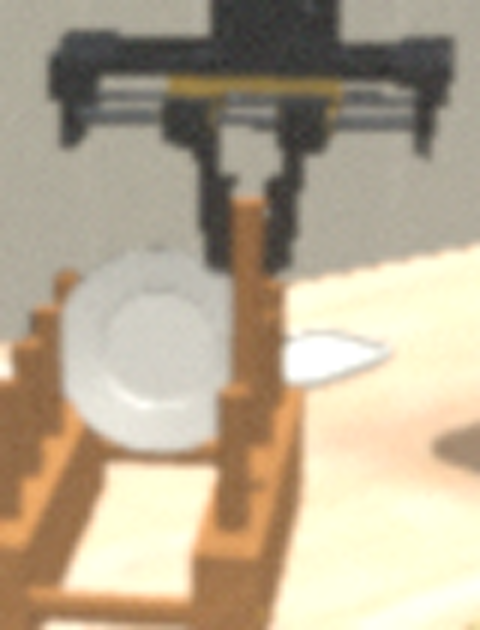

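View pics/top15c.png

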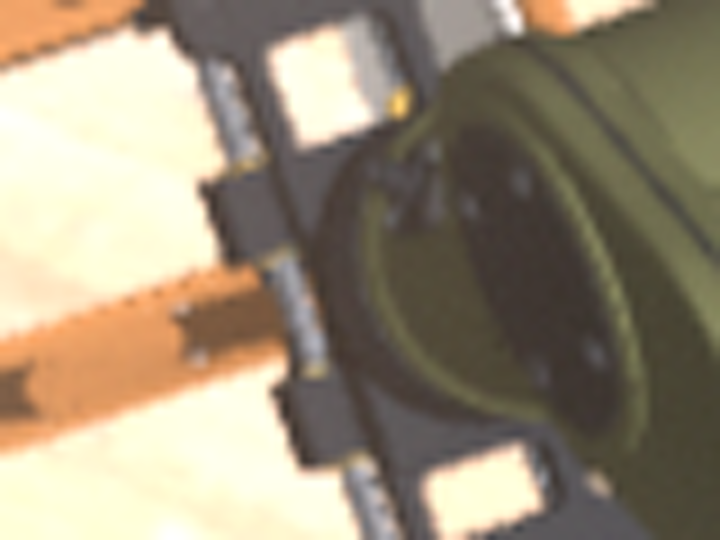

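send_rows(
  series=[
    {"delta_pos":[-0.2,-0.05,0.3],"turn":0,"jaw":1},
    {"delta_pos":[-0.2,-0.05,1],"turn":0,"jaw":1},
    {"delta_pos":[-0.2,-0.05,1.7],"turn":0,"jaw":1},
    {"delta_pos":[-0.2,-0.05,1.7],"turn":0,"jaw":1},
    {"delta_pos":[-0.2,-0.05,1.7],"turn":0,"jaw":1},
    {"delta_pos":[-0.2,-0.05,1.7],"turn":0,"jaw":1},
  ],
)

```text
clock: 24.65
tool_pos: [0.5124, -0.1572, 0.1689]
eef_rot: [0.985, 0.172, -0.0, -0.0]
contact_force: [0.5, -0.2, 0.0]
opening: 0.171
```

```bash
python3 go.py 0.5132 -0.1573 0.160 19.8
```

```text
t 24.65 p [ 0.5124 -0.1572  0.1689] yaw 19.82 tilt 0.02 q [ 0.5647  0.7483 -0.5941  1.8996  0.6396  0.6917 -0.0694] F [ 0.4724 -0.1995  0.0473] M [-0.0597 -0.1041 -0.0034] op 0.171
delta_cm [0.08 0.03 0.89] turn 0.02 dist 0.009
```

send_rows(
  series=[
    {"delta_pos":[0.08,0,0.2],"turn":0,"jaw":1},
    {"delta_pos":[0.08,0,0.5],"turn":0,"jaw":1},
    {"delta_pos":[0.08,0,0.7],"turn":0,"jaw":1},
    {"delta_pos":[0.08,0,0.7],"turn":0,"jaw":1},
  ],
)

```text
clock: 24.98
tool_pos: [0.5133, -0.157, 0.1619]
eef_rot: [0.985, 0.172, 0.0, -0.0]
contact_force: [0.4, 0.5, 0.3]
opening: 0.172
```

send_rows(
  series=[
    {"delta_pos":[0,0,0.15],"turn":0,"jaw":1},
    {"delta_pos":[0,0,0.3],"turn":0,"jaw":1},
    {"delta_pos":[0,0,0.3],"turn":0,"jaw":1},
  ],
)

```text
clock: 25.23
tool_pos: [0.5139, -0.1569, 0.1594]
eef_rot: [0.985, 0.172, 0.001, 0.0]
contact_force: [1.2, -0.3, 0.6]
opening: 0.167
```

send_rows(
  series=[
    {"delta_pos":[0,0,0.15],"turn":0,"jaw":1},
    {"delta_pos":[0,0,0.2],"turn":0,"jaw":1},
    {"delta_pos":[0,0,0.2],"turn":0,"jaw":1},
  ],
)

```text
clock: 25.48
tool_pos: [0.5137, -0.1569, 0.157]
eef_rot: [0.985, 0.172, 0.001, -0.0]
contact_force: [2.3, 0.8, 0.1]
opening: 0.165
```

```bash
python3 go.py 0.5132 -0.1573 0.160 19.8
```

```text
t 25.48 p [ 0.5137 -0.1569  0.157 ] yaw 19.82 tilt 0.07 q [ 0.5537  0.7656 -0.5781  1.9065  0.6585  0.6663 -0.0861] F [2.2683 0.7962 0.1285] M [ 0.0856 -0.6452 -0.006 ] op 0.165
delta_cm [-0.06  0.02 -0.3 ] turn 0.02 dist 0.003
```

send_rows(
  series=[
    {"delta_pos":[0.06,0,0.1],"turn":0,"jaw":1},
    {"delta_pos":[0.06,0,0.2],"turn":0,"jaw":1},
    {"delta_pos":[0.06,0,0.2],"turn":0,"jaw":1},
  ],
)

```text
clock: 25.73
tool_pos: [0.5138, -0.1568, 0.1549]
eef_rot: [0.985, 0.172, 0.0, -0.0]
contact_force: [2.4, 0.5, 0.2]
opening: 0.167
```

```bash
python3 go.py 0.5132 -0.1573 0.160 19.8
```

```text
t 25.73 p [ 0.5138 -0.1568  0.1549] yaw 19.82 tilt 0.01 q [ 0.5514  0.7689 -0.5752  1.9069  0.6613  0.6633 -0.0888] F [2.4344 0.4634 0.2386] M [ 0.0813 -0.6684 -0.004 ] op 0.167
delta_cm [-0.07  0.03 -0.51] turn 0.02 dist 0.005
```

send_rows(
  series=[
    {"delta_pos":[0.08,0,0.1],"turn":0,"jaw":1},
    {"delta_pos":[0.08,0,0.2],"turn":0,"jaw":1},
    {"delta_pos":[0.08,0,0.2],"turn":0,"jaw":1},
  ],
)

```text
clock: 25.98
tool_pos: [0.5146, -0.1565, 0.1532]
eef_rot: [0.985, 0.172, 0.0, 0.0]
contact_force: [1.1, -0.0, 1.5]
opening: 0.169
```

send_rows(
  series=[
    {"delta_pos":[0,0,0.1],"turn":0,"jaw":1},
    {"delta_pos":[0,0,0.2],"turn":0,"jaw":1},
    {"delta_pos":[0,0,0.2],"turn":0,"jaw":1},
  ],
)

```text
clock: 26.23
tool_pos: [0.5145, -0.1565, 0.1512]
eef_rot: [0.985, 0.172, 0.0, 0.0]
contact_force: [1.0, 0.6, 2.7]
opening: 0.168
```

```bash
python3 go.py 0.5132 -0.1573 0.160 19.8
```

```text
t 26.23 p [ 0.5145 -0.1565  0.1512] yaw 19.82 tilt 0.01 q [ 0.5472  0.7747 -0.5701  1.908   0.6671  0.6563 -0.0943] F [1.0322 0.6197 2.7401] M [ 0.0809 -0.5324  0.0001] op 0.168
delta_cm [-0.15  0.03 -0.88] turn 0.02 dist 0.009
```

send_rows(
  series=[
    {"delta_pos":[0.03,0,0.15],"turn":0,"jaw":1},
    {"delta_pos":[0.03,0,0.3],"turn":0,"jaw":1},
    {"delta_pos":[0.03,0,0.3],"turn":0,"jaw":1},
  ],
)

```text
clock: 26.48
tool_pos: [0.5143, -0.1565, 0.1477]
eef_rot: [0.985, 0.172, -0.0, -0.0]
contact_force: [0.9, -0.6, -3.8]
opening: 0.171
```

send_rows(
  series=[
    {"delta_pos":[0,0,0.15],"turn":0,"jaw":1},
    {"delta_pos":[0,0,0.3],"turn":0,"jaw":1},
    {"delta_pos":[0,0,0.3],"turn":0,"jaw":1},
  ],
)

```text
clock: 26.73
tool_pos: [0.5145, -0.1565, 0.1446]
eef_rot: [0.985, 0.172, -0.0, -0.0]
contact_force: [0.9, 0.7, -0.6]
opening: 0.168
```

send_rows(
  series=[
    {"delta_pos":[0,0,0.15],"turn":0,"jaw":1},
    {"delta_pos":[0,0,0.3],"turn":0,"jaw":1},
    {"delta_pos":[0,0,0.3],"turn":0,"jaw":1},
  ],
)

```text
clock: 26.98
tool_pos: [0.5143, -0.1565, 0.1416]
eef_rot: [0.985, 0.172, -0.0, -0.0]
contact_force: [1.8, 0.4, -3.7]
opening: 0.167
```

```bash
python3 go.py 0.5132 -0.1573 0.160 19.8
```

```text
t 26.98 p [ 0.5143 -0.1565  0.1416] yaw 19.82 tilt 0.05 q [ 0.5389  0.7886 -0.5568  1.9138  0.6816  0.6371 -0.1069] F [ 1.7859  0.3922 -3.6721] M [ 0.0869 -0.5495  0.0045] op 0.167
delta_cm [-0.14  0.04 -1.84] turn 0.02 dist 0.018
```

send_rows(
  series=[
    {"delta_pos":[0.03,0,0.2],"turn":0,"jaw":1},
    {"delta_pos":[0.03,0,0.4],"turn":0,"jaw":1},
    {"delta_pos":[0.03,0,0.6],"turn":0,"jaw":1},
    {"delta_pos":[0.03,0,0.6],"turn":0,"jaw":1},
  ],
)

```text
clock: 27.32
tool_pos: [0.5147, -0.1564, 0.1355]
eef_rot: [0.985, 0.172, -0.0, -0.0]
contact_force: [1.0, 0.0, -3.5]
opening: 0.169
```

send_rows(
  series=[
    {"delta_pos":[0,0,0.2],"turn":0,"jaw":1},
    {"delta_pos":[0,0,0.4],"turn":0,"jaw":1},
    {"delta_pos":[0,0,0.6],"turn":0,"jaw":1},
    {"delta_pos":[0,0,0.6],"turn":0,"jaw":1},
  ],
)

```text
clock: 27.65
tool_pos: [0.5148, -0.1563, 0.1296]
eef_rot: [0.985, 0.172, -0.0, -0.0]
contact_force: [1.7, -0.3, -2.8]
opening: 0.168
```

send_rows(
  series=[
    {"delta_pos":[0,0,0.2],"turn":0,"jaw":1},
    {"delta_pos":[0,0,0.4],"turn":0,"jaw":1},
    {"delta_pos":[0,0,0.6],"turn":0,"jaw":1},
    {"delta_pos":[0,0,0.6],"turn":0,"jaw":1},
  ],
)

```text
clock: 27.98
tool_pos: [0.5148, -0.1564, 0.1235]
eef_rot: [0.985, 0.172, -0.0, -0.0]
contact_force: [1.1, 0.7, -3.6]
opening: 0.172
```

```bash
python3 go.py 0.5132 -0.1573 0.160 19.8;python3 - <<'E'
from h import *
for n,(a,b,c,d) in(("side",(285,120,80,105)),):
    im=vision.snapshot(n);cv2.imwrite(f"pics/{n}16.png",im);crop(im,a,b,c,d,6 if n=="side" else 9,f"pics/{n}16c.png")
E
```

```text
t 27.98 p [ 0.5148 -0.1564  0.1235] yaw 19.82 tilt 0.04 q [ 0.5224  0.8149 -0.5301  1.9238  0.7108  0.5988 -0.1323] F [ 1.1482  0.7086 -3.6018] M [ 0.0609 -0.4494  0.0483] op 0.172
delta_cm [-0.18  0.03 -3.65] turn 0.02 dist 0.037
```

View pics/side16c.png

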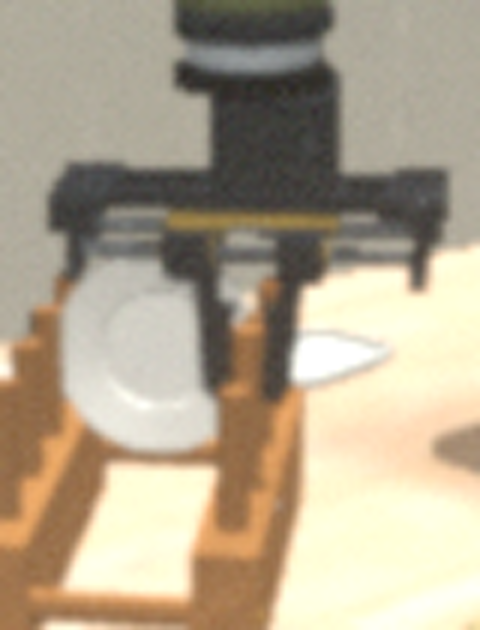

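send_rows(
  series=[
    {"delta_pos":[0.03,0,0.2],"turn":0,"jaw":1},
    {"delta_pos":[0.03,0,0.4],"turn":0,"jaw":1},
    {"delta_pos":[0.03,0,0.6],"turn":0,"jaw":1},
    {"delta_pos":[0.03,0,0.6],"turn":0,"jaw":1},
  ],
)

```text
clock: 28.37
tool_pos: [0.5149, -0.1563, 0.1175]
eef_rot: [0.985, 0.172, -0.0, -0.0]
contact_force: [0.8, -0.5, -3.0]
opening: 0.166
```

send_rows(
  series=[
    {"delta_pos":[0,0,0.1],"turn":0,"jaw":1},
    {"delta_pos":[0,0,0.2],"turn":0,"jaw":1},
    {"delta_pos":[0,0,0.2],"turn":0,"jaw":1},
  ],
)

```text
clock: 28.62
tool_pos: [0.515, -0.1563, 0.1158]
eef_rot: [0.985, 0.172, -0.0, -0.0]
contact_force: [0.2, -0.5, -1.4]
opening: 0.168
```

send_rows(
  series=[
    {"delta_pos":[0,0,0.1],"turn":0,"jaw":1},
    {"delta_pos":[0,0,0.1],"turn":0,"jaw":1},
    {"delta_pos":[0,0,0.1],"turn":0,"jaw":1},
  ],
)

```text
clock: 28.87
tool_pos: [0.5151, -0.1563, 0.1149]
eef_rot: [0.985, 0.172, -0.0, -0.0]
contact_force: [1.5, -0.4, -2.4]
opening: 0.166
```

send_rows(
  series=[
    {"delta_pos":[0,0,0.1],"turn":0,"jaw":1},
    {"delta_pos":[0,0,0.1],"turn":0,"jaw":1},
    {"delta_pos":[0,0,0.1],"turn":0,"jaw":1},
  ],
)

```text
clock: 29.12
tool_pos: [0.5151, -0.1563, 0.114]
eef_rot: [0.985, 0.172, -0.0, -0.0]
contact_force: [0.6, 0.1, -2.8]
opening: 0.166
```

send_rows(
  series=[
    {"delta_pos":[0,0,0.1],"turn":0,"jaw":1},
    {"delta_pos":[0,0,0.1],"turn":0,"jaw":1},
    {"delta_pos":[0,0,0.1],"turn":0,"jaw":1},
  ],
)

```text
clock: 29.37
tool_pos: [0.5151, -0.1563, 0.1128]
eef_rot: [0.985, 0.172, -0.0, -0.0]
contact_force: [0.5, -0.5, -3.3]
opening: 0.167
```

send_rows(
  series=[
    {"delta_pos":[0,0,0.1],"turn":0,"jaw":1},
    {"delta_pos":[0,0,0.1],"turn":0,"jaw":1},
    {"delta_pos":[0,0,0.1],"turn":0,"jaw":1},
  ],
)

```text
clock: 29.62
tool_pos: [0.5154, -0.1563, 0.1123]
eef_rot: [0.985, 0.172, 0.0, 0.0]
contact_force: [0.6, -0.2, 2.3]
opening: 0.166
```

send_rows(
  series=[
    {"delta_pos":[0,0,0.1],"turn":0,"jaw":1},
    {"delta_pos":[0,0,0.1],"turn":0,"jaw":1},
    {"delta_pos":[0,0,0.1],"turn":0,"jaw":1},
  ],
)

```text
clock: 29.87
tool_pos: [0.5157, -0.1563, 0.1121]
eef_rot: [0.985, 0.172, 0.001, 0.0]
contact_force: [-2.3, -0.2, 10.6]
opening: 0.166
```

send_rows(
  series=[
    {"delta_pos":[0,0,0],"turn":0,"jaw":0.7},
    {"delta_pos":[0,0,0],"turn":0,"jaw":0.5},
    {"delta_pos":[0,0,0],"turn":0,"jaw":0.5},
    {"delta_pos":[0,0,0],"turn":0,"jaw":0.5},
    {"delta_pos":[0,0,0],"turn":0,"jaw":0.5},
    {"delta_pos":[0,0,0],"turn":0,"jaw":0.5},
  ],
)

```text
clock: 30.37
tool_pos: [0.5152, -0.1563, 0.1109]
eef_rot: [0.985, 0.172, -0.0, -0.0]
contact_force: [0.0, -0.9, -0.4]
opening: 0.496
```

send_rows(
  series=[
    {"delta_pos":[0,0,-1],"turn":0,"jaw":0.5},
    {"delta_pos":[0,0,-3],"turn":0,"jaw":0.5},
    {"delta_pos":[0,0,-7],"turn":0,"jaw":0.5},
    {"delta_pos":[0,0,-11],"turn":0,"jaw":0.5},
    {"delta_pos":[0,0,-14],"turn":0,"jaw":0.5},
    {"delta_pos":[-5,-2,-16],"turn":0,"jaw":0.5},
    {"delta_pos":[-9,-4,-16],"turn":0,"jaw":0.5},
    {"delta_pos":[-9,-4,-16],"turn":0,"jaw":0.5},
  ],
)

```text
clock: 31.03
tool_pos: [0.4123, -0.149, 0.2724]
eef_rot: [0.985, 0.172, -0.002, 0.001]
contact_force: [-1.8, 0.1, 0.4]
opening: 0.5
```

```bash
python3 go.py 0.45 0.05 0.25 19.8;python3 - <<'E'
from h import *
for n,(a,b,c,d) in(("side",(270,150,80,85)),("top",(320,155,125,95))):
    im=vision.snapshot(n);cv2.imwrite(f"pics/{n}17.png",im);crop(im,a,b,c,d,7 if n=="side" else 6,f"pics/{n}17c.png")
E
```

```text
t 31.03 p [ 0.4123 -0.149   0.2724] yaw 19.82 tilt 0.22 q [ 0.7349  0.4922 -0.7397  2.0524  0.4771  0.7741  0.0486] F [-1.7758  0.1092  0.3998] M [-0.0369 -0.0028 -0.0722] op 0.5
delta_cm [ 10.3  -17.45   2.18] turn 0.02 dist 0.204
```

View pics/side17c.png

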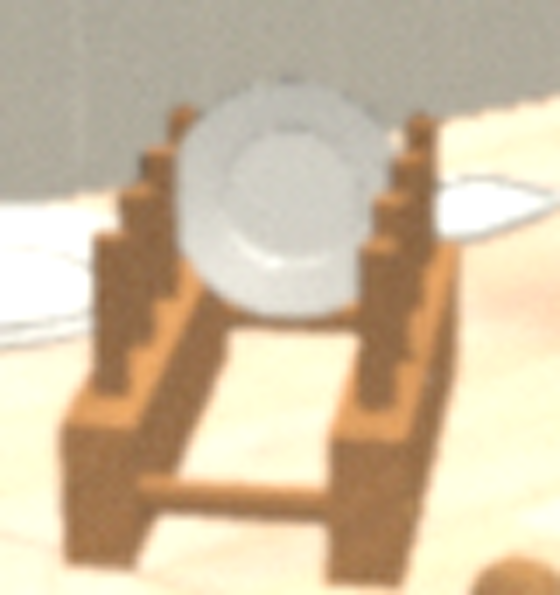

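View pics/top17c.png

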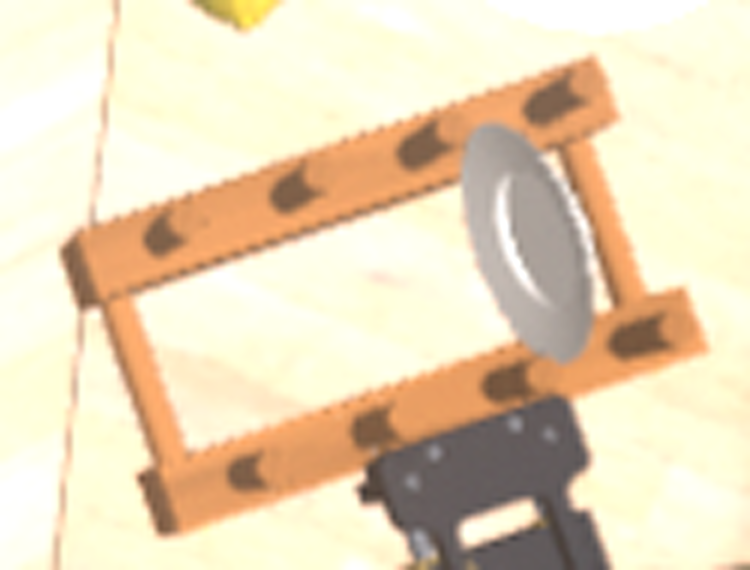

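```bash
python3 - <<'E'
from h import *
s=cv2.imread("pics/side17.png");crop(s,90,150,320,240,2.5 and 2,"pics/s17f.png")
from fit import world
p=np.load("rack.npy")
t0=cv2.imread("pics/side0.png").astype(int);d=np.abs(t0-s).max(2);n,l,st,c=cv2.connectedComponentsWithStats((d>40).astype(np.uint8))
print([x.tolist() for x in st[1:] if x[4]>8])
t=cv2.imread("pics/top17.png").astype(int);d=np.abs(cv2.imread("pics/top0.png")-t).max(2);n,l,st,c=cv2.connectedComponentsWithStats((d>40).astype(np.uint8))
print([x.tolist() for x in st[1:] if x[4]>8])
# template-free level check: project dowel tops
for y in(90,30,-30): print(y,proj("side",world([.5773,-.1682,.3469],[-.055,y/1e3,.136])))
E
```

```text
[[345, 0, 49, 72, 2180], [547, 0, 13, 15, 117], [481, 3, 11, 66, 448], [556, 19, 4, 7, 14], [493, 21, 31, 77, 789], [475, 72, 23, 56, 749], [325, 76, 73, 64, 1617], [484, 110, 17, 61, 498], [488, 178, 4, 4, 11], [272, 217, 7, 32, 189], [221, 220, 4, 13, 27], [208, 225, 3, 14, 19], [214, 258, 11, 6, 31]]
[[191, 202, 8, 9, 32], [197, 208, 5, 5, 14], [202, 208, 6, 8, 20], [379, 221, 181, 199, 15891]]
90 [[323.9012 184.4381]]
30 [[326.1729 177.9537]]
-30 [[328.2623 171.9896]]
```

View pics/s17f.png

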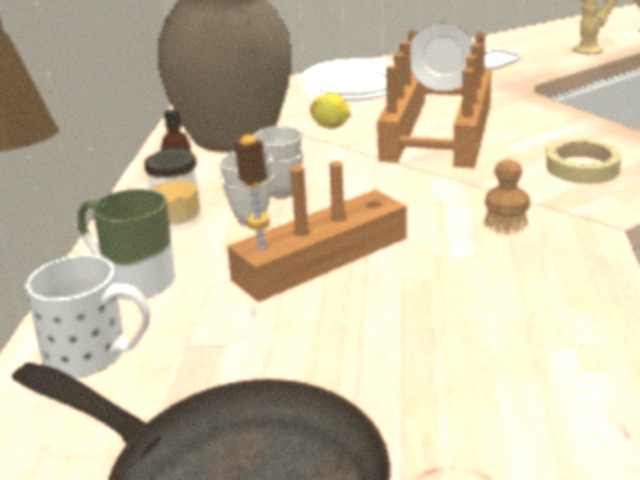

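```bash
python3 -c "
from plant import order
print(order.finish_job())"
```

```text
the job is handed in; nothing more can be done
None
```

The socket is 50 mm deep, so I pushed the long dowel home in it, and I handed the job in at about 31 s.

**Feeling the depth:** the rod met the floor at the height expected for 50 mm, pressed with about 10.6 N. The collar was then about 50 mm up the rod.

**Gauge:** it is back in its hole in the stand. In the camera view it leans about 2° more than at the start, which is within the play of the hole. I released it about 2 mm above the height I had taken it from. Its cap looks to be at the same height in the picture as before.

**Long dowel:** I slid it in past the balls, with forces of only a few newtons. It met the floor at the tool height worked out beforehand, pressed with about 10.6 N, and I released it there. In the last pictures it stands upright with its top in line with its neighbours. I judged level and upright from the pictures and the contact height, not with a separate measurement.

**Everything else:** comparing the pictures from before and after, the short and middle dowels and the bystanders show no visible shift. The trained network never found the garlic, so for that I have only the picture comparison. The gripper was clear of everything when I handed in.

**Checks that disagreed:** the two cameras put the socket up to about 4 mm apart. I corrected this by viewing the held gauge in both pictures, and both insertions then went in with little sideways force (2.4 N at most).

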